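# Fetch an offcut from the drawer and hold it down in the bench hook

## Robot

A 7-joint arm with a two-finger parallel gripper is mounted at the origin on a cart in front of the work surface, level with it; the furniture and walls round the work are solid. World frame = base frame: x ahead of the robot, y to its left, z up, the work surface at z = 0. Lengths are in m, angles in rad, forces in N, time in s.
With the tool pointing down it reaches from about 0.425 to 1.025 m from the base axis. Payload 9.4 kg.
Tool frame: the origin (TCP) lies at the very end of the fingers, on their centre line; the grasp point (between the pads) lies 19 mm behind it; y points along the fingers, z is the direction in which the jaws open and shut, and the axes are right-handed (so a half turn about y gives the same grasp; the last joint's range is limited). The gripper opens to 85 mm and grips with 20 to 120 N. Pads are 22 mm wide; open, the fingers measure 114 mm over their backs; the gripper's body (76 mm by 85 mm) begins 54 mm behind the grasp point. The pads swing forward as they close: fully open they stand 13 mm farther back than shut.
Start: joints at [-1.314, 0.599, -0.003, 1.599, 0.002, 0.943, -0.08], TCP at [0.238, 0.685, 0.231] pointing down, gripper open.
Joint ranges: [-2.57, 2.57], [-0.35, 1.97], [-1.29, 1.29], [0.11, 2.56], [-1.05, 4.19], [0.11, 1.86], [-2.63, 2.63]. Speed limits (rad/s): [2.22, 2.22, 3.01, 3.01, 3.14, 3.14, 3.14].

## Interface

Orientations are given as a unit quaternion [w, x, y, z].
In Python, from station import robot, imaging gives the robot as it stands.
- The arm moves only by the shell command python3 -m creep 'ROWS' [FORCE]. ROWS is JSON, a list of rows, each an object of numbers: "grip": the closure, from 0 (fully open) to 1 (shut); "dx", "dy", "dz": the shift along the world's x, y, z in cm; "roll": the turn about the world's z in degrees. A call has 1 to 10 rows; each row shifts and turns the pose as measured when the row begins; what a row does not reach is not made up. A row lasts 1/10 s, in which the tool goes at most 50 mm and 8.59 degrees, less where a joint would pass 70% of its speed; a pose out of reach is approached as far as the arm can. A call with a gripper value outside its range is refused whole. The fingers move at their own pace and stop on an object; FORCE is the grip in N (left out, the last holds). Time passes only in rows, so rows that do not move let the fingers close. It gives the time, the measured TCP pose, the force and the opening at its end, in the units of the state.
- robot.state(): the state, without advancing time (a new reading comes with each control period).
- imaging.grab_frame(name): name is "side" or "top"; returns the picture (480x640x3 uint8, red, green, blue); there is no depth.
- imaging.camera_params(name): a dict with "mtx" (3x3 intrinsics, pixels), "T" (4x4, takes a point from camera to world coordinates). Camera axes: x right, y up, looking along -z (the intrinsics and any distortion apply to the point x, -y, -z); pixel columns grow to the right and rows downward; lengths in m; the calibration is good to about 2 mm. A picture is of the moment at which its call begins. camera_params takes no time and is no camera call.
- robot.sign_off(): hands the job in, once; it reports no verdict.
The state is a dict: "clock": time; "joint_positions": joint angles; "joint_vel": joint speeds; "effort": joint torques, N m; "tool_pos": TCP position; "ee_rot": TCP orientation; "ft_force": force on the tool from outside, world axes, zero at the start; "wrist_torque": the same for the moment, N m; "width": finger opening in m.
Only numpy, scipy, OpenCV 4.12 (cv2) and the standard library are available. Lean on these libraries where they do the work, as an engineer would, in place of code of your own. Each camera call takes 0.05 s, during which the arm holds its last target.

## Task

Pull the drawer of the small wooden drawer unit fully out to its stop, take out the beech block and lay it flat on the bench hook, the wooden board with a fence along its far edge and a stop at its right-hand end. Then hold the block ready for sawing with one diagonal push: pressed firmly down on the board and at the same time against the fence, with its long side flat along the fence and its end up against the stop. Finish while still pushing, and leave the hammer, the marker and the red-lidded jar where they are.

Things in the scene. Friction and masses are not known exactly. Their poses are not given: they have to be found in the camera images.
- unit_drawer0 (a joint): the drawer's travel in m: 0 is shut, it slides straight out along the unit's -x (towards the robot) to its stop at 0.1416; it starts 0 to 0.015 open; light friction of about 1 N
- unit: small drawer unit of pale wood, 210 (x) x 200 (y) x 70 mm high, fixed to the bench; origin at the centre of its underside, z up, its front faces its own -x. One drawer, 165 x 164 mm inside; its inner floor is 22 mm above the bench, the rims of its sides are 48 mm and its front panel about 58 mm above the bench
- unit_drawer0_handle (a point): grip point of the round steel knob in the middle of the drawer front, 39 mm above the bench, 35 mm out from the front; the knob is 28 mm across, its head reaching from 22 to 43 mm out, on a thinner neck; its axes are the unit's
- block: the workpiece: plain beech block, 32 (x) x 60 (y) x 22 mm (z), 40 to 85 g, lying flat in the drawer; origin at the centre of its underside
- hook: bench hook: plywood board 150 (x) x 220 (y) mm fixed to the bench, upper face 14 mm above the bench; origin under its centre, x points from the robot towards the fence, y to the left along the fence. The fence is a 22 mm wide, 22 mm high batten along the whole far (+x) edge; the stop is a 22 mm wide, 18 mm high, 90 mm long batten along the right-hand (-y) end, from 37 mm before to 53 mm beyond the middle of the board, where it meets the fence
- corner (a point): the inner corner where the fence's face, the stop's face and the board's upper face meet; axes as the bench hook's, so the block in place has its centre 16 mm before the fence (x = -0.016) and 30 mm left of the stop (y = +0.030). Wood on wood has friction of about 0.5 to 0.75
- lead_hammer: bystander: hammer with wooden handle, 104 x 130 x 23 mm, lying on the bench; origin at the centre of its underside
- marker: bystander: black and white marker pen, 14 x 136 mm, lying on the bench
- patina_jar: bystander: black jar with red lid, 60 mm wide, 61 mm high

How it is judged:
By the outcome, as a careful person would: the job done as asked, in the order asked, and still so for the second after the job is handed in, while the arm keeps its last pose, push and grip.
It also fails if it takes over 72 s, if anything falls off the work surface, if the arm or the gripper's body presses on something with over 40 N, if the wrist force passes 120 N, or if a joint passes its speed limit or range.

## Working session

There is one attempt and no reset: what is moved stays moved. The work goes in short steps, Python scripts to look and compute and a shell command to move; the robot and the scene stay as the last step left them, time stands still between calls to the robot, and variables do not carry over. Pictures are saved under pics/ and viewed, and the job is handed in when it is done.

```bash
mkdir -p pics; ls; python3 - <<'E'
from station import robot, imaging
import cv2,json
print(robot.state())
for n in("side","top"):
    p=imaging.camera_params(n);print(n,p)
    im=imaging.grab_frame(n);cv2.imwrite(f"pics/{n}0.png",im[:,:,::-1])
E
```

```text
pics
{'clock': 0.0, 'joint_positions': array([-1.31371063,  0.60014986, -0.002575  ,  1.60016748,  0.00181324,
        0.94291378, -0.07981225]), 'joint_vel': array([-0.00105321, -0.00108661,  0.00141403, -0.00154385, -0.00056748,
       -0.00060656,  0.00135056]), 'effort': array([-5.55420030e-06, -7.76454306e+01,  1.56441651e+00, -2.58006155e+01,
        1.21879412e-02,  8.92872806e-03,  8.18537877e-07]), 'tool_pos': array([0.23736442, 0.68451271, 0.23038521]), 'ee_rot': array([-0.69670987,  0.69786313, -0.11748223,  0.11738968]), 'ft_force': array([-0.20923379, -0.47017376,  0.21566501]), 'wrist_torque': array([-0.00283029, -0.00656279,  0.02732484]), 'width': 0.08536271187179555}
side {'mtx': array([[450.45670931,   0.        , 319.64269701],
       [  0.        , 450.45670931, 236.40875319],
       [  0.        ,   0.        ,   1.        ]]), 'T': array([[ 0.98785855,  0.0872998 , -0.12850769,  0.43867582],
       [-0.15534076,  0.56663655, -0.80919236, -0.8870598 ],
       [ 0.00217482,  0.81933007,  0.57331798,  0.61138346],
       [ 0.        ,  0.        ,  0.        ,  1.        ]])}
top {'mtx': array([[516.72130557,   0.        , 316.97856437],
       [  0.        , 516.72130557, 243.81549513],
       [  0.        ,   0.        ,   1.        ]]), 'T': array([[-0.01630593,  0.9906945 , -0.13512407,  0.37254198],
       [-0.99978591, -0.01443342,  0.01482592, -0.05908245],
       [ 0.01273765,  0.13533689,  0.99071776,  1.48647968],
       [ 0.        ,  0.        ,  0.        ,  1.        ]])}
```

View pics/side0.png

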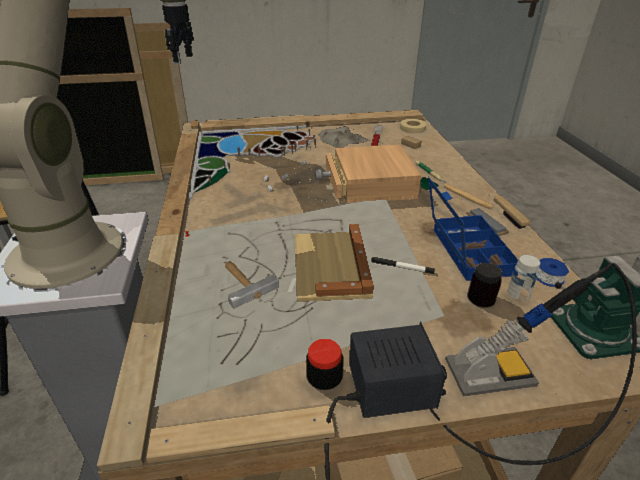

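View pics/top0.png

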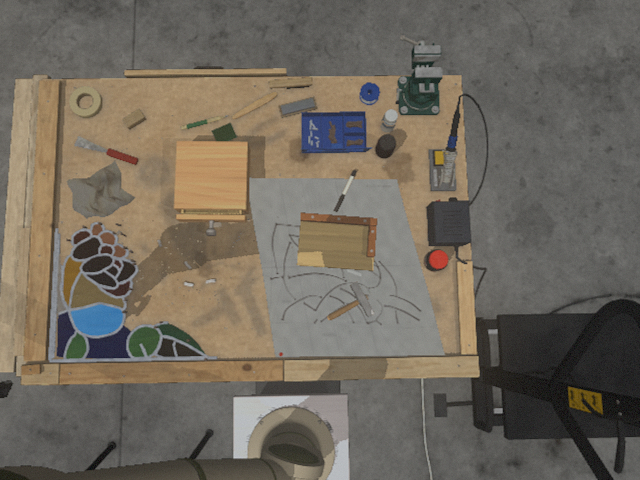

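```bash
cat > h.py <<'E'
import numpy as np, cv2
from station import robot, imaging
def cast(n,uv,z):
    p=imaging.camera_params(n);K=p["mtx"];T=p["T"]
    uv=np.atleast_2d(np.array(uv,float));d=np.c_[(uv-K[:2,2])/K[0,0],np.ones(len(uv))]*[1,-1,-1]
    d=d@T[:3,:3].T;o=T[:3,3]
    return o+d*((z-o[2])/d[:,2])[:,None]
def proj(n,P):
    p=imaging.camera_params(n);K=p["mtx"];T=p["T"]
    c=(np.atleast_2d(P)-T[:3,3])@T[:3,:3];c=c*[1,-1,-1]
    return np.c_[c[:,0]/c[:,2],c[:,1]/c[:,2]]*K[0,0]+K[:2,2]
def crop(n,x0,y0,w,h,out,im=None):
    if im is None: im=imaging.grab_frame(n)[:,:,::-1]
    s=min(800/w,600/h); cv2.imwrite(out,cv2.resize(np.ascontiguousarray(im[y0:y0+h,x0:x0+w]),None,fx=s,fy=s,interpolation=cv2.INTER_CUBIC))
E
python3 - <<'E'
from h import *
t=cv2.imread("pics/top0.png");s=cv2.imread("pics/side0.png")
crop("",160,130,100,75,"x",t) if 0 else None
crop("",150,130,160,120,"pics/t_unit.png",t)
crop("",280,190,120,90,"pics/t_hook.png",t)
crop("",280,120,160,120,"pics/s_unit.png",s)
crop("",280,210,120,90,"pics/s_hook.png",s)
E
```

```text
(no output)
```

View pics/t_unit.png

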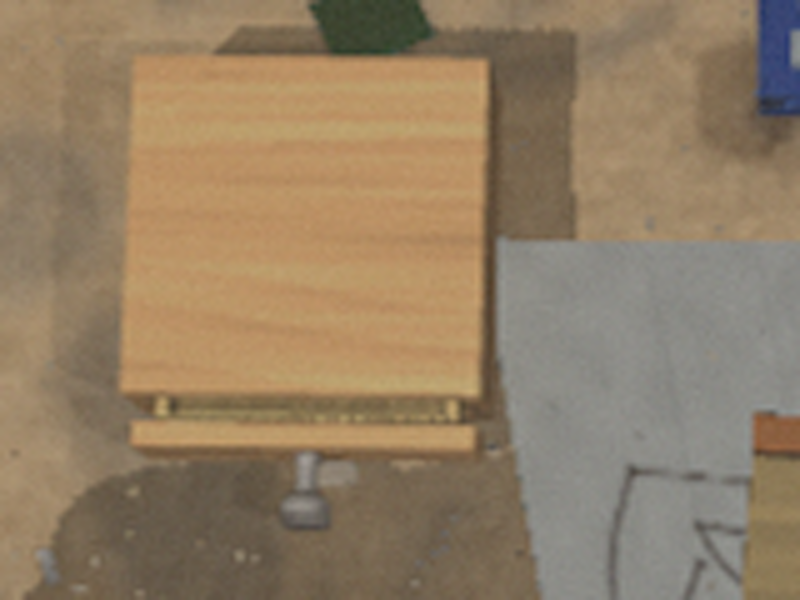

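View pics/t_hook.png

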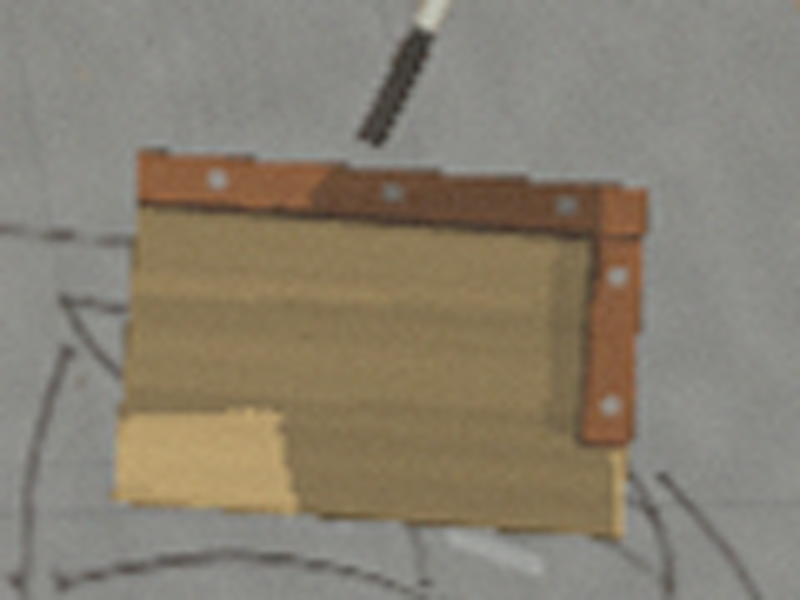

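View pics/s_unit.png

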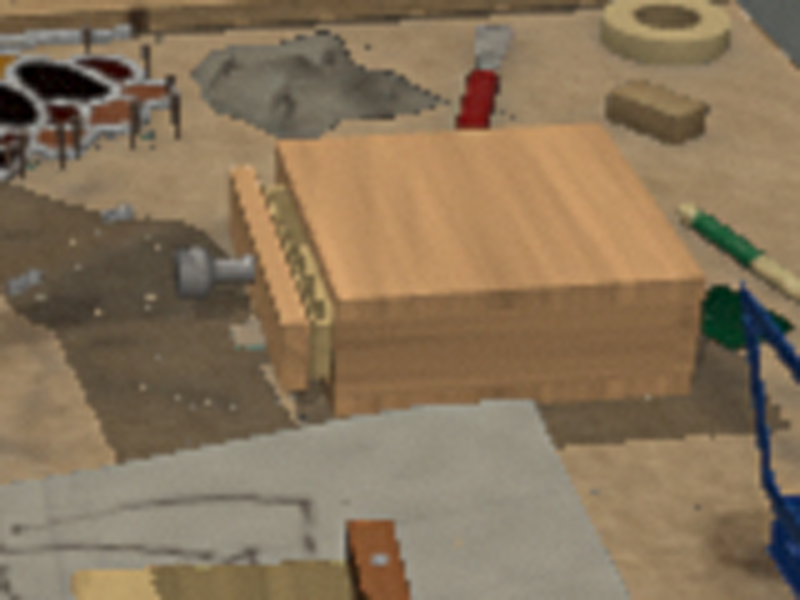

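View pics/s_hook.png

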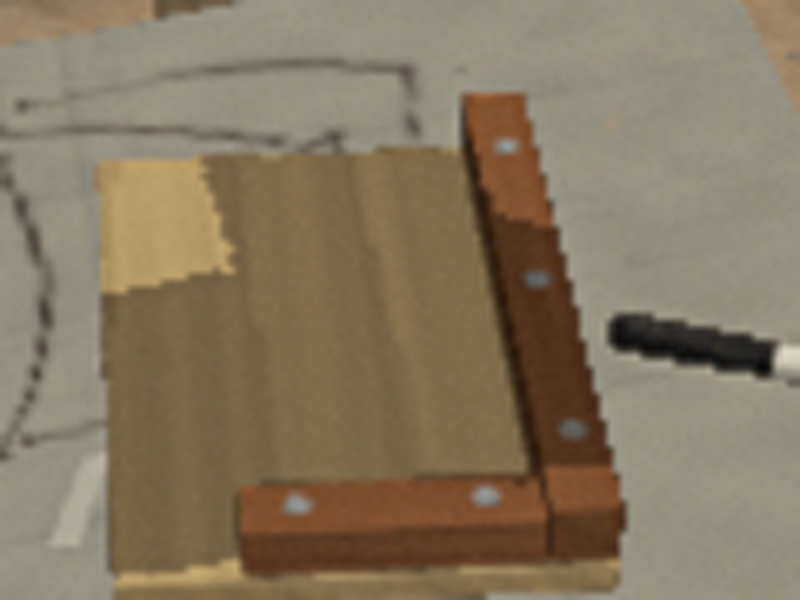

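```bash
python3 - <<'E'
from h import *
f=lambda a,s,o:np.array(a)/s+o-(0.5-0.5/s)
np.set_printoptions(precision=4,suppress=True)
u=cast("top",f([(134,57),(488,58),(482,395),(121,394)],5,[150,130]),.07);print("unit top",u,u.mean(0))
print("edge angles",[np.degrees(np.arctan2(*(u[a]-u[b])[[1,0]])) for a,b in((0,3),(1,2),(0,1),(3,2))], np.linalg.norm(np.diff(u,axis=0),axis=1))
print("front panel top",cast("top",f([(130,450),(476,452),(131,422),(476,424)],5,[150,130]),.058))
print("knob head",cast("top",f([(305,507),(305,527),(280,510),(330,510)],5,[150,130]),.039))
us=cast("side",f([(275,142),(605,124),(703,277),(335,303)],5,[280,120]),.07);print("side unit top",us,us.mean(0))
print("knob side head ctr",cast("side",f([(195,272),(185,272),(210,272)],5,[280,120]),.039))
h=cast("top",f([(138,150),(648,187),(138,204),(592,237)],20/3,[280,190]),.036);print("fence",h,np.degrees(np.arctan2(*(h[2]-h[3])[[0,1]])))
print("stop",cast("top",f([(595,237),(582,440),(640,237),(632,445)],20/3,[280,190]),.032))
print("board",cast("top",f([(115,500),(622,538)],20/3,[280,190]),.014))
print("side fence inner",cast("side",f([(465,97),(545,470)],20/3,[280,210]),.036),"stop in",cast("side",f([(240,488),(545,477)],20/3,[280,210]),.032))
print("side board",cast("side",f([(98,160),(110,572)],20/3,[280,210]),.014))
E
```

```text
unit top [[0.8656 0.3133 0.07  ]
 [0.8626 0.113  0.07  ]
 [0.6677 0.116  0.07  ]
 [0.671  0.3166 0.07  ]] [0.7667 0.2147 0.07  ]
edge angles [np.float64(-0.9548892044916863), np.float64(-0.8705595359890459), np.float64(89.14888474707574), np.float64(89.05450007454375)] [0.2003 0.1949 0.2006]
front panel top [[0.6415 0.3141 0.058 ]
 [0.6377 0.1208 0.058 ]
 [0.6575 0.3138 0.058 ]
 [0.6537 0.1208 0.058 ]]
knob head [[0.6109 0.2197 0.039 ]
 [0.5995 0.2195 0.039 ]
 [0.6094 0.2337 0.039 ]
 [0.609  0.2055 0.039 ]]
side unit top [[0.6729 0.3143 0.07  ]
 [0.871  0.3103 0.07  ]
 [0.8624 0.1129 0.07  ]
 [0.6669 0.1137 0.07  ]] [0.7683 0.2128 0.07  ]
knob side head ctr [[0.6109 0.2184 0.039 ]
 [0.6054 0.2193 0.039 ]
 [0.6191 0.2172 0.039 ]]
fence [[ 0.6626 -0.0346  0.036 ]
 [ 0.6434 -0.2529  0.036 ]
 [ 0.6391 -0.0343  0.036 ]
 [ 0.622  -0.2282  0.036 ]] 5.0233442901601055
stop [[ 0.6227 -0.23    0.032 ]
 [ 0.5352 -0.2218  0.032 ]
 [ 0.6224 -0.2493  0.032 ]
 [ 0.5327 -0.243   0.032 ]]
board [[ 0.5143 -0.0225  0.014 ]
 [ 0.4947 -0.2398  0.014 ]]
side fence inner [[ 0.6434 -0.0364  0.036 ]
 [ 0.6251 -0.2347  0.036 ]] stop in [[ 0.5361 -0.2243  0.032 ]
 [ 0.6257 -0.2332  0.032 ]]
side board [[ 0.5159 -0.0235  0.014 ]
 [ 0.4961 -0.2349  0.014 ]]
```

```bash
cat >> h.py <<'E'
from scipy.spatial.transform import Rotation as R
np.set_printoptions(precision=4,suppress=True)
def st():
    s=robot.state();q=s["ee_rot"];M=R.from_quat([*q[1:],q[0]]).as_matrix()
    print("t",round(s["clock"],2),"tcp",s["tool_pos"],"jaw deg",np.degrees(np.arctan2(M[1,2],M[0,2])).round(2),"down",M[:,1].round(3),"F",s["ft_force"].round(1),"w",round(s["width"],4),"j7",s["joint_positions"][6].round(2));return s
E
python3 -c "from h import *;st()"
```

```text
t 0.1 tcp [0.2374 0.6846 0.2305] jaw deg 70.88 down [-0.    -0.001 -1.   ] F [-0.3  0.2  0.1] w 0.0856 j7 -0.08
```

```bash
python3 -m creep '[{"dx":3,"dy":-3.8,"roll":2,"grip":0.3},{"dx":3,"dy":-3.8,"roll":2,"grip":0.3},{"dx":3,"dy":-3.8,"roll":2,"grip":0.3},{"dx":3,"dy":-3.8,"roll":2,"grip":0.3},{"dx":3,"dy":-3.8,"roll":2,"grip":0.3},{"dx":3,"dy":-3.8,"roll":2,"grip":0.3},{"dx":3,"dy":-3.8,"roll":2,"grip":0.3},{"dx":3,"dy":-3.8,"roll":2,"grip":0.3},{"dx":3,"dy":-3.8,"roll":2,"grip":0.3},{"dx":3,"dy":-3.8,"grip":0.3}]' 40; python3 -c "from h import *;st()"
```

```text
t 0.1 tcp [0.2374 0.6846 0.2305] jaw deg 70.88 down [-0.    -0.001 -1.   ] F [-0.3  0.2  0.1] w 0.0856 j7 -0.08invalid input
```

```bash
python3 -m creep '[{"dx":3,"dy":-3.8,"dz":0,"roll":2,"grip":0.3}]' 40; python3 -m creep --help | head -20
```

```text
clock: 0.2
tool_pos: [0.2612, 0.6509, 0.2294]
ee_rot: [0.7, -0.7, 0.103, -0.101]
ft_force: [0.2, 0.7, -0.3]
width: 0.0732invalid input: not JSON, or not a number
```

All five keys are needed in each row.

```bash
python3 -m creep '[{"dx":3,"dy":-3.8,"dz":0,"roll":2,"grip":0.3},{"dx":3,"dy":-3.8,"dz":0,"roll":2,"grip":0.3},{"dx":3,"dy":-3.8,"dz":0,"roll":2,"grip":0.3},{"dx":3,"dy":-3.8,"dz":0,"roll":2,"grip":0.3},{"dx":3,"dy":-3.8,"dz":0,"roll":2,"grip":0.3},{"dx":3,"dy":-3.8,"dz":0,"roll":2,"grip":0.3},{"dx":3,"dy":-3.8,"dz":0,"roll":2,"grip":0.3},{"dx":3,"dy":-3.8,"dz":0,"roll":2,"grip":0.3},{"dx":3,"dy":-3.8,"dz":0,"roll":0,"grip":0.3},{"dx":0,"dy":0,"dz":0,"roll":0,"grip":0.3}]' ; python3 -c "from h import *;st()"
```

```text
clock: 1.2
tool_pos: [0.5398, 0.2884, 0.2257]
ee_rot: [-0.704, 0.71, -0.002, -0.001]
ft_force: [-0.8, 0.4, 0.3]
width: 0.0595
t 1.2 tcp [0.5398 0.2884 0.2257] jaw deg 89.96 down [-0.005 -0.008 -1.   ] F [-0.8  0.4  0.3] w 0.0595 j7 0.93
```

```bash
python3 -m creep '[{"dx":2.6,"dy":-2.8,"dz":-1,"roll":-1,"grip":0.3},{"dx":2.6,"dy":-2.8,"dz":-2,"roll":0,"grip":0.3},{"dx":1.2,"dy":-1.4,"dz":-4,"roll":0,"grip":0.3},{"dx":0,"dy":0,"dz":-4,"roll":0,"grip":0.3},{"dx":0,"dy":0,"dz":0,"roll":0,"grip":0.3}]' ; python3 -c "from h import *;st()
crop('side',280,120,160,120,'pics/s1.png')
crop('top',150,130,160,120,'pics/t1.png')"
```

```text
clock: 1.7
tool_pos: [0.6073, 0.2135, 0.1131]
ee_rot: [-0.705, 0.71, -0.009, 0.007]
ft_force: [-0.8, -1.0, -0.6]
width: 0.0596
t 1.7 tcp [0.6073 0.2135 0.1131] jaw deg 88.66 down [-0.002 -0.007 -1.   ] F [-0.8 -1.  -0.6] w 0.0596 j7 1.05
```

View pics/s1.png

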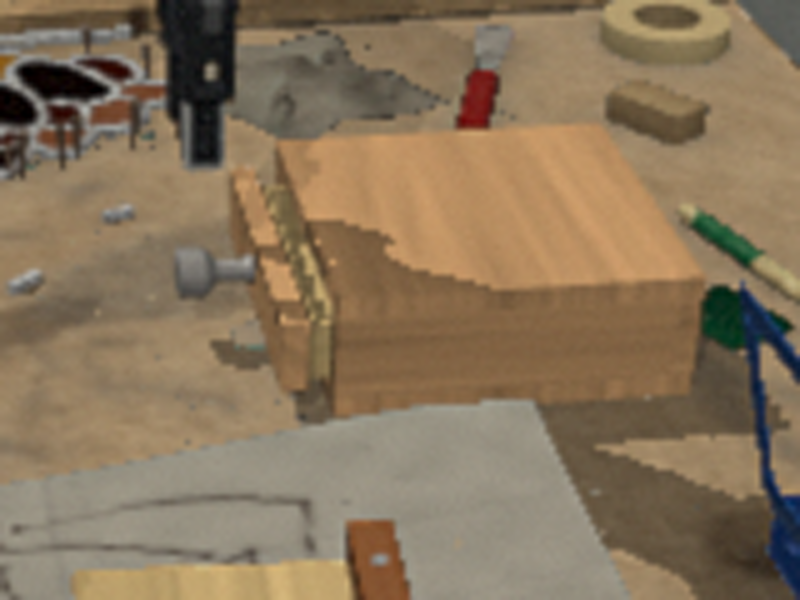

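```bash
python3 -m creep '[{"dx":-0.3,"dy":0.5,"dz":-3.5,"roll":0,"grip":0.3},{"dx":0,"dy":0,"dz":-3.5,"roll":0,"grip":0.3},{"dx":0,"dy":0,"dz":-2,"roll":0,"grip":0.3},{"dx":0,"dy":0,"dz":0,"roll":0,"grip":0.3}]' ; python3 -c "from h import *;st()
crop('side',280,120,160,120,'pics/s2.png')
crop('top',150,130,160,120,'pics/t2.png')"
```

```text
clock: 2.2
tool_pos: [0.6109, 0.2266, 0.0361]
ee_rot: [0.708, -0.706, 0.001, -0.013]
ft_force: [-0.6, -0.7, -0.5]
width: 0.0597
t 2.2 tcp [0.6109 0.2266 0.0361] jaw deg 88.92 down [ 0.017  0.003 -1.   ] F [-0.6 -0.7 -0.5] w 0.0597 j7 1.02
```

View pics/s2.png

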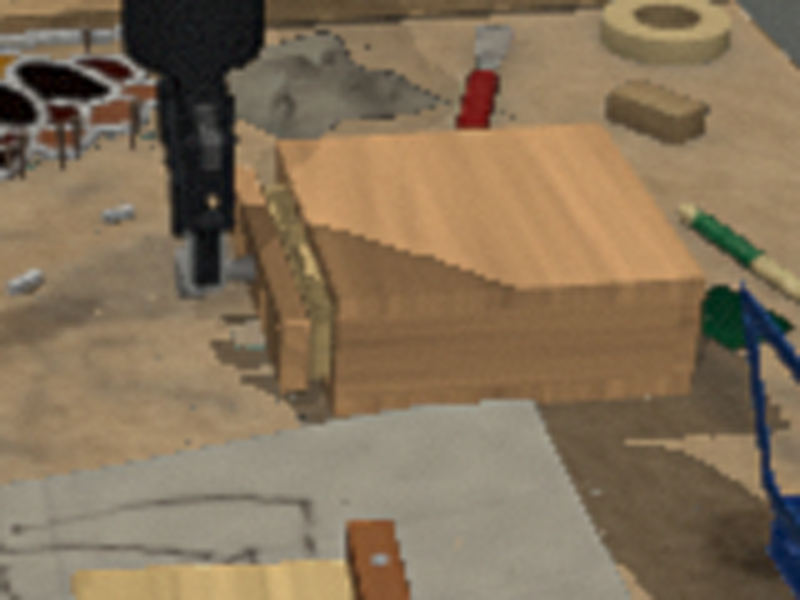

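```bash
python3 -m creep '[{"dx":-0.8,"dy":-0.7,"dz":-1,"roll":0,"grip":0.3},{"dx":0,"dy":0,"dz":-0.4,"roll":0,"grip":0.3},{"dx":0,"dy":0,"dz":0,"roll":0,"grip":0.3}]' ; python3 -c "from h import *;st()"
```

```text
clock: 2.6
tool_pos: [0.6077, 0.2223, 0.0309]
ee_rot: [0.71, -0.704, -0.004, -0.017]
ft_force: [0.4, -0.2, 0.1]
width: 0.0597
t 2.6 tcp [0.6077 0.2223 0.0309] jaw deg 88.95 down [ 0.029  0.008 -1.   ] F [ 0.4 -0.2  0.1] w 0.0597 j7 1.02
```

```bash
python3 -m creep '[{"dx":-0.5,"dy":-0.5,"dz":-1,"roll":0,"grip":0.3},{"dx":0,"dy":0,"dz":-0.6,"roll":0,"grip":0.3}]' ; python3 -c "from h import *;st()"
```

```text
clock: 2.8
tool_pos: [0.6044, 0.2179, 0.017]
ee_rot: [0.711, -0.703, -0.005, -0.018]
ft_force: [-0.3, -0.6, -0.9]
width: 0.0597
t 2.8 tcp [0.6044 0.2179 0.017 ] jaw deg 88.95 down [ 0.033  0.01  -0.999] F [-0.3 -0.6 -0.9] w 0.0597 j7 1.02
```

```bash
python3 -m creep '[{"dx":0,"dy":0,"dz":0.3,"roll":0,"grip":1},{"dx":0,"dy":0,"dz":0,"roll":0,"grip":1},{"dx":0,"dy":0,"dz":0,"roll":0,"grip":1},{"dx":0,"dy":0,"dz":0,"roll":0,"grip":1}]' 50; python3 -c "from h import *;st()"
```

```text
clock: 3.2
tool_pos: [0.6045, 0.2188, 0.0197]
ee_rot: [0.711, -0.703, -0.005, -0.018]
ft_force: [0.3, -1.6, -1.3]
width: 0.0262
t 3.2 tcp [0.6045 0.2188 0.0197] jaw deg 88.97 down [ 0.033  0.011 -0.999] F [ 0.3 -1.6 -1.3] w 0.0262 j7 1.02
```

```bash
python3 -m creep '[{"dx":-2,"dy":0.03,"dz":0,"roll":0,"grip":1},{"dx":-2,"dy":0.03,"dz":0,"roll":0,"grip":1},{"dx":-2,"dy":0.03,"dz":0,"roll":0,"grip":1},{"dx":-2,"dy":0.03,"dz":0,"roll":0,"grip":1}]' ; python3 -c "from h import *;st()"; python3 -m creep '[{"dx":-2,"dy":0.03,"dz":0,"roll":0,"grip":1},{"dx":-2,"dy":0.03,"dz":0,"roll":0,"grip":1},{"dx":-1,"dy":0.01,"dz":0,"roll":0,"grip":1}]' ; python3 -c "from h import *;st()"
```

```text
clock: 3.6
tool_pos: [0.528, 0.2205, 0.0197]
ee_rot: [0.712, -0.702, -0.007, -0.022]
ft_force: [1.6, 1.7, -4.5]
width: 0.0256
t 3.6 tcp [0.528  0.2205 0.0197] jaw deg 88.84 down [ 0.04   0.014 -0.999] F [ 1.6  1.7 -4.5] w 0.0256 j7 0.96
clock: 3.9
tool_pos: [0.4764, 0.2217, 0.0197]
ee_rot: [0.712, -0.702, -0.008, -0.022]
ft_force: [1.3, 0.7, -4.6]
width: 0.0258
t 3.9 tcp [0.4764 0.2217 0.0197] jaw deg 88.89 down [ 0.042  0.014 -0.999] F [ 1.3  0.7 -4.6] w 0.0258 j7 0.92
```

```bash
python3 -m creep '[{"dx":-0.8,"dy":0.01,"dz":0,"roll":0,"grip":1},{"dx":-0.8,"dy":0.01,"dz":0,"roll":0,"grip":1}]' ; python3 -c "from h import *;st()"; python3 -m creep '[{"dx":-0.8,"dy":0.01,"dz":0,"roll":0,"grip":1},{"dx":-0.8,"dy":0.01,"dz":0,"roll":0,"grip":1}]' ; python3 -c "from h import *;st()"
```

```text
clock: 4.1
tool_pos: [0.4762, 0.222, 0.0199]
ee_rot: [0.714, -0.699, -0.013, -0.034]
ft_force: [29.1, -7.2, -33.7]
width: 0.0256
t 4.1 tcp [0.4762 0.222  0.0199] jaw deg 88.41 down [ 0.067  0.02  -0.998] F [ 29.1  -7.2 -33.7] w 0.0256 j7 0.91
clock: 4.3
tool_pos: [0.4763, 0.222, 0.0199]
ee_rot: [0.715, -0.698, -0.016, -0.042]
ft_force: [29.6, -2.6, -24.3]
width: 0.0257
t 4.3 tcp [0.4763 0.222  0.0199] jaw deg 87.97 down [ 0.083  0.022 -0.996] F [ 29.6  -2.6 -24.3] w 0.0257 j7 0.67
```

```bash
python3 -m creep '[{"dx":0,"dy":0,"dz":0,"roll":0,"grip":0.4},{"dx":0,"dy":0,"dz":0,"roll":0,"grip":0.3},{"dx":0,"dy":0,"dz":0,"roll":0,"grip":0.3}]' ; python3 -c "from h import *;st()"; python3 -m creep '[{"dx":0,"dy":0,"dz":3,"roll":0,"grip":0.3},{"dx":0,"dy":0,"dz":4,"roll":0,"grip":0.3},{"dx":0,"dy":0,"dz":4,"roll":0,"grip":0.3}]' ; python3 -c "from h import *;st()"
```

```text
clock: 4.6
tool_pos: [0.4801, 0.2212, 0.0197]
ee_rot: [0.714, -0.698, -0.017, -0.045]
ft_force: [-1.0, 0.1, 0.3]
width: 0.0596
t 4.6 tcp [0.4801 0.2212 0.0197] jaw deg 87.79 down [ 0.087  0.021 -0.996] F [-1.   0.1  0.3] w 0.0596 j7 0.62
clock: 4.9
tool_pos: [0.4756, 0.2201, 0.1276]
ee_rot: [0.712, -0.701, -0.014, -0.04]
ft_force: [0.5, 0.5, -0.5]
width: 0.06
t 4.9 tcp [0.4756 0.2201 0.1276] jaw deg 87.93 down [ 0.075  0.015 -0.997] F [ 0.5  0.5 -0.5] w 0.06 j7 0.68
```

```bash
python3 -m creep '[{"dx":0,"dy":-3,"dz":3,"roll":0,"grip":0.3},{"dx":0,"dy":-4,"dz":2,"roll":0,"grip":0.3},{"dx":0,"dy":-4,"dz":2,"roll":0,"grip":0.3},{"dx":0,"dy":-4,"dz":0,"roll":0,"grip":0.3},{"dx":0,"dy":-4,"dz":0,"roll":0,"grip":0.3},{"dx":0,"dy":0,"dz":0,"roll":0,"grip":0.3}]' ; python3 -c "from h import *;st()
crop('side',280,120,160,120,'pics/s3.png')
crop('top',150,150,160,120,'pics/t3.png')"
```

```text
clock: 5.5
tool_pos: [0.473, 0.0273, 0.2069]
ee_rot: [0.715, -0.698, -0.018, -0.039]
ft_force: [-0.5, 0.4, 0.3]
width: 0.0594
t 5.5 tcp [0.473  0.0273 0.2069] jaw deg 88.32 down [ 0.081  0.022 -0.996] F [-0.5  0.4  0.3] w 0.0594 j7 1.16
```

View pics/s3.png

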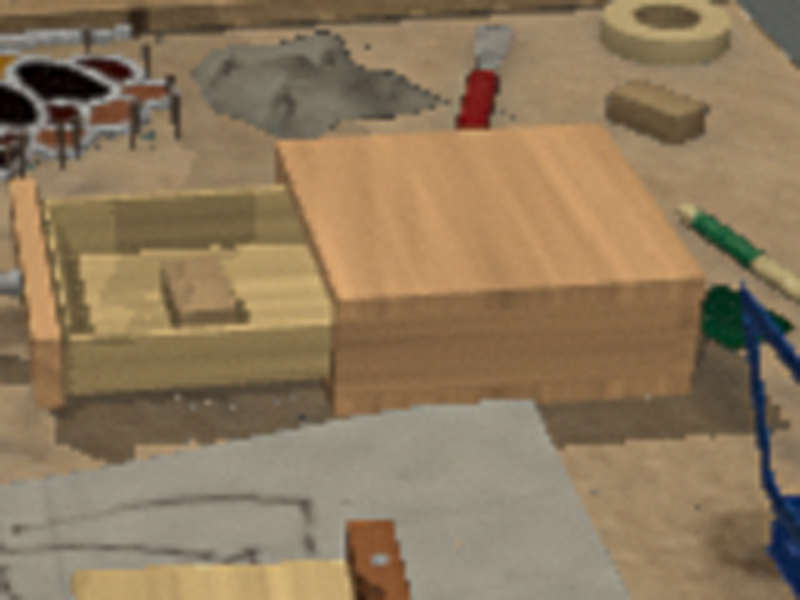

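View pics/t3.png

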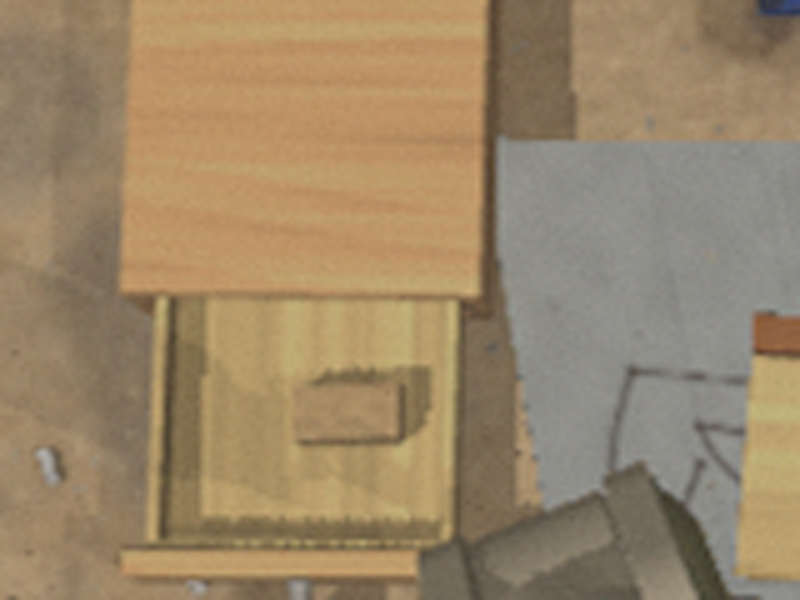

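```bash
python3 - <<'E'
from h import *
f=lambda a,s,o:np.array(a)/s+o-(0.5-0.5/s)
b=cast("top",f([(297,381),(402,380),(402,441),(297,442)],5,[150,150]),.044);print(b,b.mean(0))
b=cast("side",f([(160,262),(220,254),(245,312),(180,325)],5,[280,120]),.044);print(b,b.mean(0))
print("drawer walls",cast("top",f([(165,420),(455,420)],5,[150,150]),.048),"panel",cast("top",f([(300,548),(300,576)],5,[150,150]),.058))
E
```

```text
[[0.6251 0.2234 0.044 ]
 [0.6248 0.1642 0.044 ]
 [0.5899 0.164  0.044 ]
 [0.5902 0.223  0.044 ]] [0.6075 0.1936 0.044 ]
[[0.5921 0.2236 0.044 ]
 [0.6264 0.2282 0.044 ]
 [0.6285 0.1591 0.044 ]
 [0.5923 0.1501 0.044 ]] [0.6098 0.1902 0.044 ]
drawer walls [[0.6032 0.2963 0.048 ]
 [0.6009 0.1337 0.048 ]] panel [[0.5287 0.2179 0.058 ]
 [0.5131 0.2177 0.058 ]]
```

```bash
python3 -m creep '[{"dx":2.7,"dy":3.3,"dz":0,"roll":1,"grip":0.17},{"dx":2.7,"dy":3.3,"dz":0,"roll":0,"grip":0.17},{"dx":2.7,"dy":3.3,"dz":0,"roll":0,"grip":0.17},{"dx":2.7,"dy":3.3,"dz":-2,"roll":0,"grip":0.17},{"dx":2.7,"dy":3.3,"dz":-4,"roll":0,"grip":0.17},{"dx":0,"dy":0,"dz":-3,"roll":0,"grip":0.17},{"dx":0,"dy":0,"dz":0,"roll":0,"grip":0.17},{"dx":0,"dy":0,"dz":0,"roll":0,"grip":0.17}]' ; python3 -c "from h import *;st()"
```

```text
clock: 6.4
tool_pos: [0.602, 0.2138, 0.1204]
ee_rot: [0.718, -0.695, -0.03, -0.025]
ft_force: [0.5, -0.2, -0.2]
width: 0.0707
t 6.4 tcp [0.602  0.2138 0.1204] jaw deg 90.55 down [ 0.077  0.034 -0.996] F [ 0.5 -0.2 -0.2] w 0.0707 j7 0.88
```

```bash
python3 -m creep '[{"dx":0.5,"dy":-2,"dz":0,"roll":0,"grip":0.17},{"dx":0,"dy":0,"dz":0,"roll":0,"grip":0.17},{"dx":0,"dy":0,"dz":-2,"roll":0,"grip":0.17},{"dx":0,"dy":0,"dz":-2,"roll":0,"grip":0.17},{"dx":0,"dy":0,"dz":0,"roll":0,"grip":0.17}]' ; python3 -c "from h import *;st()
crop('side',280,90,160,120,'pics/s4.png')"
```

```text
clock: 6.9
tool_pos: [0.6074, 0.196, 0.0879]
ee_rot: [0.72, -0.693, -0.033, -0.027]
ft_force: [-0.4, 0.1, -0.5]
width: 0.0709
t 6.9 tcp [0.6074 0.196  0.0879] jaw deg 90.63 down [ 0.084  0.038 -0.996] F [-0.4  0.1 -0.5] w 0.0709 j7 0.88
```

View pics/s4.png

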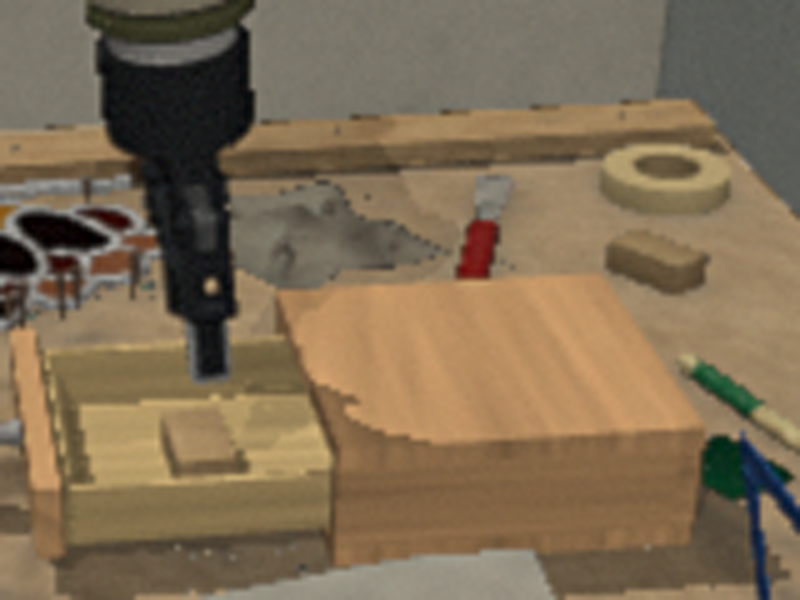

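```bash
python3 -m creep '[{"dx":0,"dy":-0.3,"dz":-2,"roll":0,"grip":0.17},{"dx":0,"dy":0,"dz":-2,"roll":0,"grip":0.17},{"dx":0,"dy":0,"dz":-1,"roll":0,"grip":0.17},{"dx":0,"dy":0,"dz":0,"roll":0,"grip":0.17}]' ; python3 -c "from h import *;st()"
```

```text
clock: 7.35
tool_pos: [0.6109, 0.195, 0.0455]
ee_rot: [0.721, -0.692, -0.037, -0.03]
ft_force: [-0.2, 0.5, -0.0]
width: 0.0706
t 7.35 tcp [0.6109 0.195  0.0455] jaw deg 90.62 down [ 0.094  0.042 -0.995] F [-0.2  0.5 -0. ] w 0.0706 j7 0.86
```

```bash
python3 -m creep '[{"dx":-0.3,"dy":-0.2,"dz":-1.2,"roll":0,"grip":0.17},{"dx":0,"dy":0,"dz":-0.9,"roll":0,"grip":0.17}]' ; python3 -c "from h import *;st()
crop('side',280,90,160,120,'pics/s5.png')"
```

```text
clock: 7.55
tool_pos: [0.6093, 0.1936, 0.0266]
ee_rot: [0.721, -0.691, -0.038, -0.032]
ft_force: [-0.0, 0.4, -0.0]
width: 0.0707
t 7.55 tcp [0.6093 0.1936 0.0266] jaw deg 90.61 down [ 0.098  0.043 -0.994] F [-0.   0.4 -0. ] w 0.0707 j7 0.85
```

View pics/s5.png

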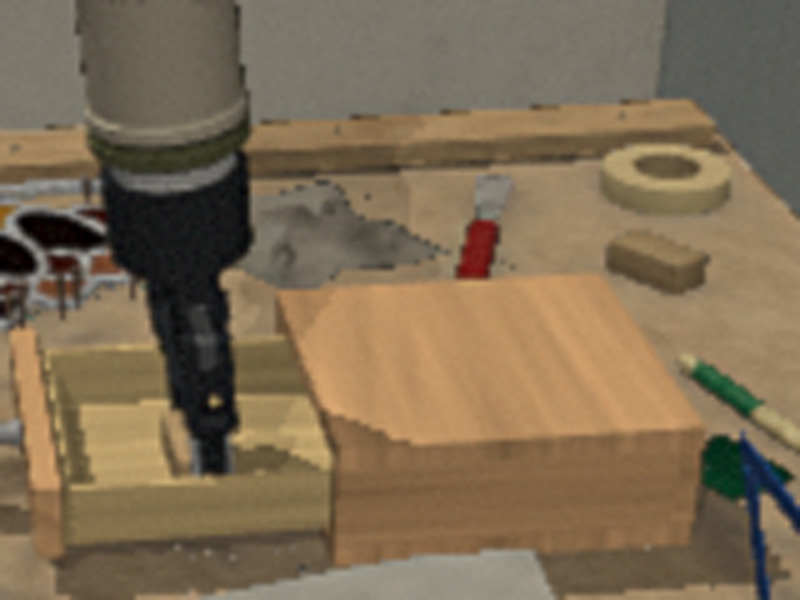

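```bash
python3 -m creep '[{"dx":-0.15,"dy":0,"dz":-0.3,"roll":0,"grip":0.17},{"dx":0,"dy":0,"dz":0,"roll":0,"grip":1},{"dx":0,"dy":0,"dz":0,"roll":0,"grip":1},{"dx":0,"dy":0,"dz":0,"roll":0,"grip":1}]' 50; python3 -c "from h import *;st()
crop('side',280,90,160,120,'pics/s6.png')"
```

```text
clock: 8.0
tool_pos: [0.6078, 0.1941, 0.0226]
ee_rot: [0.721, -0.691, -0.038, -0.032]
ft_force: [0.0, -0.3, -0.6]
width: 0.0593
t 8.0 tcp [0.6078 0.1941 0.0226] jaw deg 90.64 down [ 0.098  0.043 -0.994] F [ 0.  -0.3 -0.6] w 0.0593 j7 0.84
```

View pics/s6.png

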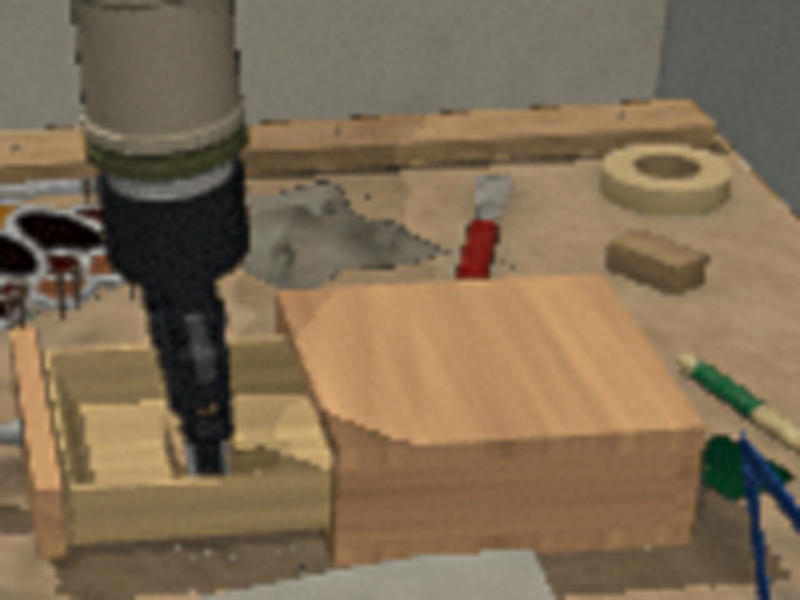

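```bash
python3 -m creep '[{"dx":0,"dy":0,"dz":2,"roll":0,"grip":1},{"dx":0,"dy":0,"dz":3,"roll":0,"grip":1},{"dx":0,"dy":0,"dz":3,"roll":0,"grip":1},{"dx":0,"dy":0,"dz":3,"roll":0,"grip":1},{"dx":0,"dy":0,"dz":0,"roll":0,"grip":1}]'; python3 -c "from h import *;st()"; python3 -m creep '[{"dx":0,"dy":-3,"dz":0,"roll":-1,"grip":1},{"dx":0,"dy":-4,"dz":0,"roll":-1,"grip":1},{"dx":0,"dy":-4,"dz":0,"roll":-1,"grip":1},{"dx":0,"dy":-4,"dz":0,"roll":-1,"grip":1},{"dx":0,"dy":-4,"dz":0,"roll":-1,"grip":1},{"dx":0,"dy":-4,"dz":0,"roll":-0.6,"grip":1},{"dx":0,"dy":-4,"dz":0,"roll":0,"grip":1},{"dx":0,"dy":-4,"dz":0,"roll":0,"grip":1},{"dx":0,"dy":-1,"dz":0,"roll":0,"grip":1},{"dx":0,"dy":0,"dz":0,"roll":0,"grip":1}]'; python3 -c "from h import *;st()"
```

```text
clock: 8.55
tool_pos: [0.6061, 0.194, 0.1351]
ee_rot: [0.721, -0.691, -0.037, -0.03]
ft_force: [0.9, -0.5, 0.4]
width: 0.0589
t 8.55 tcp [0.6061 0.194  0.1351] jaw deg 90.67 down [ 0.094  0.042 -0.995] F [ 0.9 -0.5  0.4] w 0.0589 j7 0.91
clock: 9.55
tool_pos: [0.6014, -0.1359, 0.131]
ee_rot: [0.72, -0.691, -0.002, -0.065]
ft_force: [-0.2, 1.1, -0.2]
width: 0.0589
t 9.55 tcp [ 0.6014 -0.1359  0.131 ] jaw deg 85.02 down [ 0.096  0.036 -0.995] F [-0.2  1.1 -0.2] w 0.0589 j7 1.36
```

```bash
python3 -m creep '[{"dx":-0.4,"dy":-2,"dz":-2,"roll":0,"grip":1},{"dx":-0.4,"dy":-1.6,"dz":-2,"roll":0,"grip":1},{"dx":0,"dy":0,"dz":-2,"roll":0,"grip":1},{"dx":0,"dy":0,"dz":-1.5,"roll":0,"grip":1},{"dx":0,"dy":0,"dz":0,"roll":0,"grip":1},{"dx":0,"dy":0,"dz":0,"roll":0,"grip":1}]'; python3 -c "from h import *;st()
crop('side',260,150,160,120,'pics/s7.png');crop('top',270,170,160,120,'pics/t7.png')"
```

```text
clock: 10.15
tool_pos: [0.5942, -0.1633, 0.0531]
ee_rot: [0.721, -0.69, -0.005, -0.062]
ft_force: [-0.4, -0.5, -1.1]
width: 0.0588
t 10.15 tcp [ 0.5942 -0.1633  0.0531] jaw deg 85.52 down [ 0.096  0.041 -0.995] F [-0.4 -0.5 -1.1] w 0.0588 j7 1.36
```

View pics/s7.png

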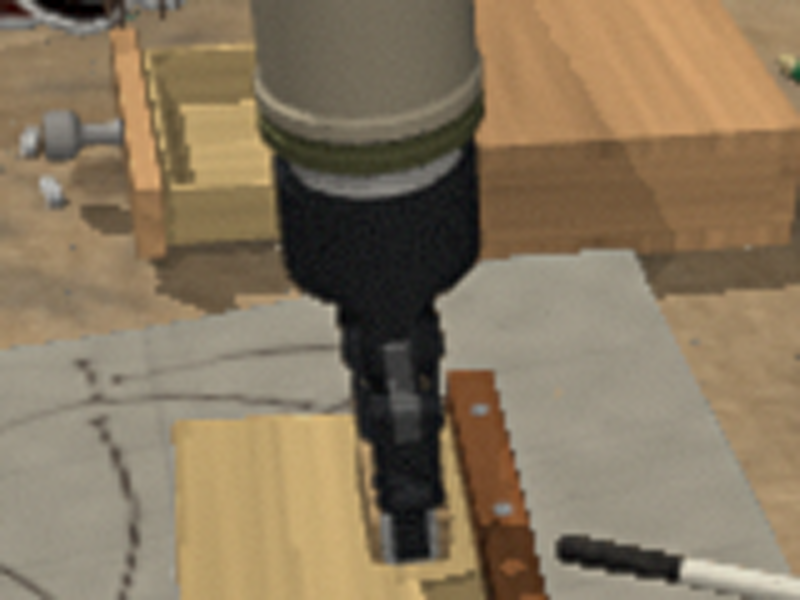

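View pics/t7.png

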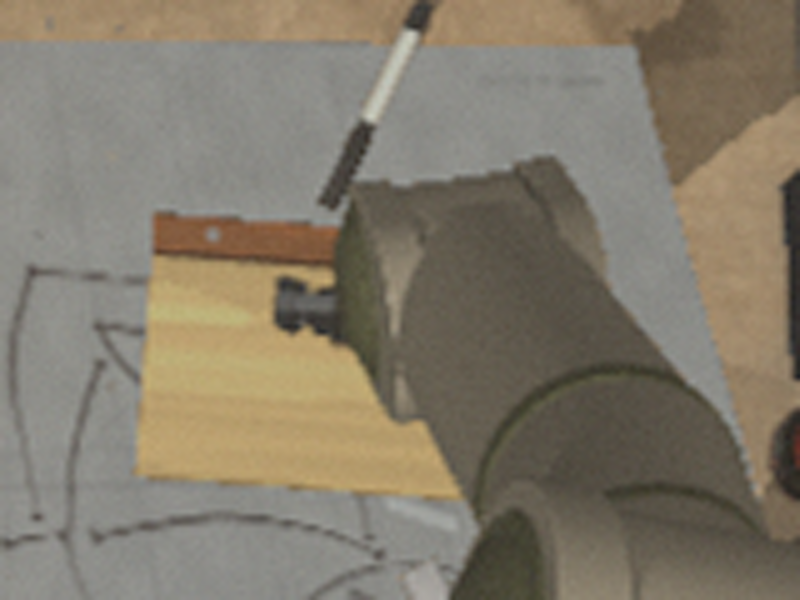

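```bash
python3 -m creep '[{"dx":0,"dy":0,"dz":-1.5,"roll":-0.5,"grip":1},{"dx":0,"dy":0,"dz":-1.3,"roll":0,"grip":1}]'; python3 -c "from h import *;st()"; python3 -m creep '[{"dx":0,"dy":0,"dz":-0.6,"roll":0,"grip":1},{"dx":0,"dy":0,"dz":-0.5,"roll":0,"grip":1}]'; python3 -c "from h import *;st()"
```

```text
clock: 10.45
tool_pos: [0.5967, -0.1633, 0.0284]
ee_rot: [0.721, -0.69, -0.004, -0.067]
ft_force: [0.4, 0.3, -1.5]
width: 0.0592
t 10.45 tcp [ 0.5967 -0.1633  0.0284] jaw deg 85.05 down [ 0.103  0.039 -0.994] F [ 0.4  0.3 -1.5] w 0.0592 j7 1.34
clock: 10.65
tool_pos: [0.597, -0.1629, 0.0169]
ee_rot: [0.721, -0.69, -0.005, -0.067]
ft_force: [0.1, -0.0, -0.7]
width: 0.059
t 10.65 tcp [ 0.597  -0.1629  0.0169] jaw deg 85.1 down [ 0.103  0.039 -0.994] F [ 0.1 -0.  -0.7] w 0.059 j7 1.34
```

```bash
python3 -m creep '[{"dx":0,"dy":0,"dz":-0.25,"roll":0,"grip":1}]'; python3 -c "from h import *;st()"; python3 -m creep '[{"dx":0.8,"dy":-0.07,"dz":0,"roll":0,"grip":1},{"dx":0.7,"dy":-0.06,"dz":0,"roll":0,"grip":1}]'; python3 -c "from h import *;st()";python3 -m creep '[{"dx":0.4,"dy":-0.03,"dz":0,"roll":0,"grip":1},{"dx":0.3,"dy":-0.03,"dz":0,"roll":0,"grip":1}]'; python3 -c "from h import *;st()"
```

```text
clock: 10.75
tool_pos: [0.597, -0.1628, 0.0143]
ee_rot: [0.721, -0.69, -0.005, -0.067]
ft_force: [-9.7, 2.3, 36.0]
width: 0.059
t 10.75 tcp [ 0.597  -0.1628  0.0143] jaw deg 85.12 down [ 0.103  0.039 -0.994] F [-9.7  2.3 36. ] w 0.059 j7 1.34
clock: 10.95
tool_pos: [0.611, -0.1642, 0.0149]
ee_rot: [0.72, -0.69, -0.004, -0.066]
ft_force: [-0.4, 0.0, -0.4]
width: 0.0593
t 10.95 tcp [ 0.611  -0.1642  0.0149] jaw deg 85.11 down [ 0.101  0.038 -0.994] F [-0.4  0.  -0.4] w 0.0593 j7 1.34
clock: 11.15
tool_pos: [0.613, -0.1644, 0.0144]
ee_rot: [0.72, -0.691, -0.0, -0.063]
ft_force: [-14.4, 3.7, 15.5]
width: 0.0588
t 11.15 tcp [ 0.613  -0.1644  0.0144] jaw deg 85.04 down [ 0.091  0.038 -0.995] F [-14.4   3.7  15.5] w 0.0588 j7 1.34
```

```bash
python3 -m creep '[{"dx":0,"dy":0,"dz":0,"roll":0,"grip":0.2},{"dx":0,"dy":0,"dz":0,"roll":0,"grip":0.2},{"dx":0,"dy":0,"dz":2,"roll":0,"grip":0.2},{"dx":0,"dy":0,"dz":3,"roll":0,"grip":0.2},{"dx":0,"dy":2,"dz":3,"roll":0,"grip":1},{"dx":0,"dy":4,"dz":0,"roll":0,"grip":1},{"dx":0,"dy":4,"dz":0,"roll":0,"grip":1},{"dx":0,"dy":1,"dz":0,"roll":0,"grip":1},{"dx":0,"dy":0,"dz":0,"roll":0,"grip":1}]'; python3 -c "from h import *;st()
crop('side',260,170,160,120,'pics/s8.png');crop('top',270,170,160,120,'pics/t8.png')"
```

```text
clock: 12.05
tool_pos: [0.6163, -0.0532, 0.0985]
ee_rot: [0.721, -0.69, -0.001, -0.067]
ft_force: [0.1, -0.1, 0.5]
width: -0.0002
t 12.05 tcp [ 0.6163 -0.0532  0.0985] jaw deg 84.8 down [ 0.098  0.039 -0.994] F [ 0.1 -0.1  0.5] w -0.0002 j7 1.21
```

View pics/s8.png

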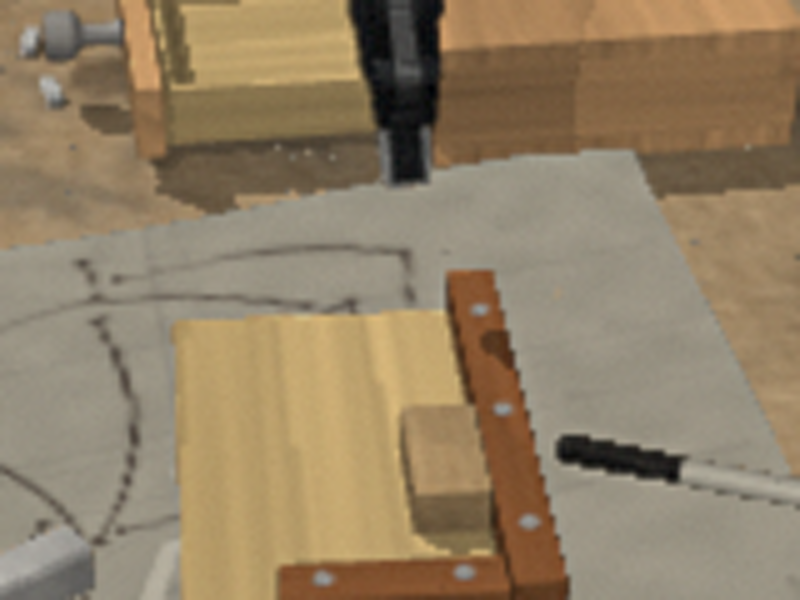

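View pics/t8.png

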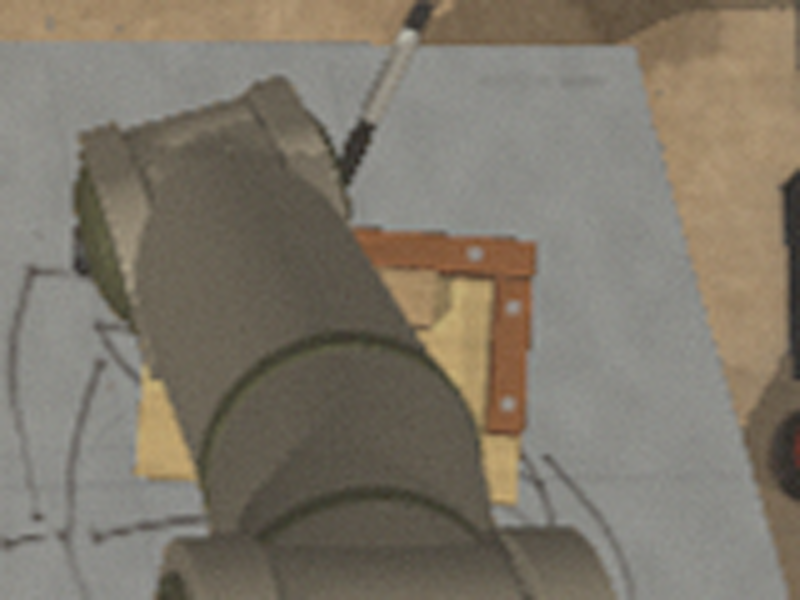

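```bash
python3 -m creep '[{"dx":-0.2,"dy":-1,"dz":-2.5,"roll":0,"grip":1},{"dx":0,"dy":-1,"dz":-2.5,"roll":0,"grip":1},{"dx":-0.2,"dy":0,"dz":-1.5,"roll":0,"grip":1},{"dx":0,"dy":0,"dz":0,"roll":0,"grip":1}]'; python3 -c "from h import *;st()"
```

```text
clock: 12.55
tool_pos: [0.6127, -0.0841, 0.0312]
ee_rot: [0.719, -0.691, 0.002, -0.071]
ft_force: [-0.6, -0.7, 0.7]
width: -0.0001
t 12.55 tcp [ 0.6127 -0.0841  0.0312] jaw deg 84.21 down [ 0.1    0.034 -0.994] F [-0.6 -0.7  0.7] w -0.0001 j7 1.2
```

```bash
python3 -m creep '[{"dx":0.3,"dy":-0.5,"dz":-0.9,"roll":0.5,"grip":1},{"dx":0,"dy":-1,"dz":0,"roll":0,"grip":1},{"dx":-0.1,"dy":-1,"dz":0,"roll":0,"grip":1}]'; python3 -c "from h import *;st()";  python3 -m creep '[{"dx":-0.09,"dy":-1,"dz":0,"roll":0,"grip":1},{"dx":-0.09,"dy":-1,"dz":0,"roll":0,"grip":1}]'; python3 -c "from h import *;st()
crop('side',260,170,160,120,'pics/s9.png')"
```

```text
clock: 12.85
tool_pos: [0.6158, -0.1122, 0.0222]
ee_rot: [0.719, -0.692, -0.001, -0.068]
ft_force: [-0.0, -0.4, -1.0]
width: -0.0001
t 12.85 tcp [ 0.6158 -0.1122  0.0222] jaw deg 84.7 down [ 0.1    0.034 -0.994] F [-0.  -0.4 -1. ] w -0.0001 j7 1.24
clock: 13.05
tool_pos: [0.6143, -0.1351, 0.0232]
ee_rot: [0.719, -0.692, -0.002, -0.069]
ft_force: [-0.8, -0.4, -0.4]
width: 0.0002
t 13.05 tcp [ 0.6143 -0.1351  0.0232] jaw deg 84.63 down [ 0.102  0.033 -0.994] F [-0.8 -0.4 -0.4] w 0.0002 j7 1.27
```

View pics/s9.png

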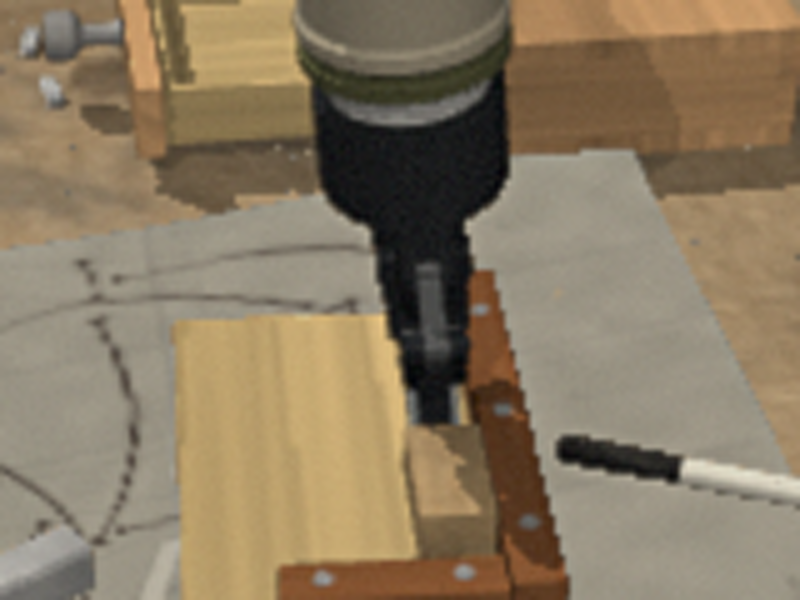

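```bash
python3 -m creep '[{"dx":-0.03,"dy":-0.8,"dz":0,"roll":0,"grip":1},{"dx":-0.03,"dy":-0.5,"dz":0,"roll":0,"grip":1}]'; python3 -c "from h import *;st()";  python3 -m creep '[{"dx":-0.03,"dy":-0.4,"dz":0,"roll":0,"grip":1}]'; python3 -c "from h import *;st()"
```

```text
clock: 13.3
tool_pos: [0.6132, -0.152, 0.0238]
ee_rot: [0.718, -0.692, -0.001, -0.07]
ft_force: [-0.6, 0.5, 0.9]
width: -0.0
t 13.3 tcp [ 0.6132 -0.152   0.0238] jaw deg 84.46 down [ 0.102  0.031 -0.994] F [-0.6  0.5  0.9] w -0.0 j7 1.29
clock: 13.4
tool_pos: [0.6129, -0.1556, 0.0239]
ee_rot: [0.718, -0.692, -0.001, -0.07]
ft_force: [-0.2, 18.1, 1.3]
width: -0.0001
t 13.4 tcp [ 0.6129 -0.1556  0.0239] jaw deg 84.48 down [ 0.102  0.032 -0.994] F [-0.2 18.1  1.3] w -0.0001 j7 1.3
```

```bash
python3 -m creep '[{"dx":0.05,"dy":0.8,"dz":0,"roll":0,"grip":1},{"dx":0,"dy":0.3,"dz":2,"roll":0,"grip":1},{"dx":0,"dy":1,"dz":4,"roll":0,"grip":1},{"dx":0,"dy":4,"dz":3,"roll":0,"grip":1},{"dx":0,"dy":4,"dz":0,"roll":0,"grip":1},{"dx":0,"dy":0,"dz":0,"roll":0,"grip":1}]'; python3 -c "from h import *;st()
crop('side',280,210,120,90,'pics/s10.png');crop('top',280,190,120,90,'pics/t10.png')"
```

```text
clock: 14.0
tool_pos: [0.6131, -0.0495, 0.1167]
ee_rot: [0.719, -0.691, -0.001, -0.07]
ft_force: [0.8, 0.2, -0.1]
width: 0.0002
t 14.0 tcp [ 0.6131 -0.0495  0.1167] jaw deg 84.46 down [ 0.102  0.035 -0.994] F [ 0.8  0.2 -0.1] w 0.0002 j7 1.19
```

View pics/s10.png

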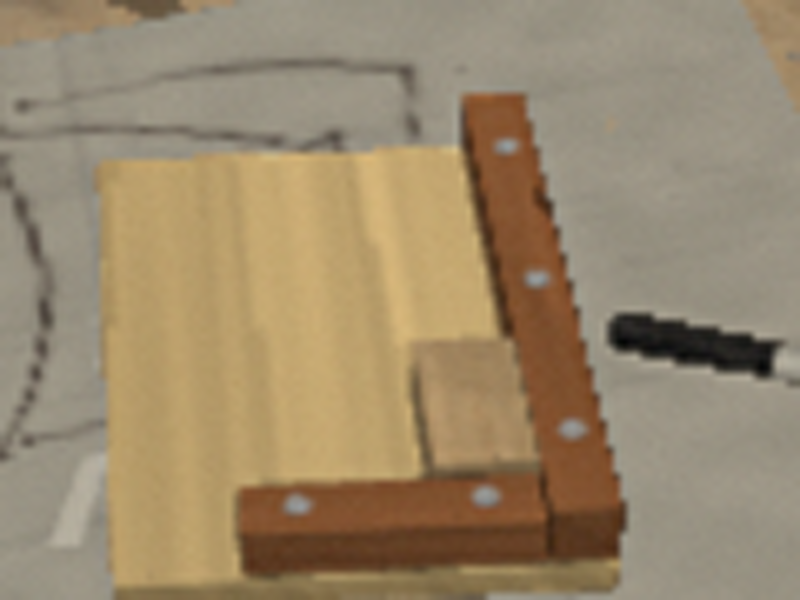

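View pics/t10.png

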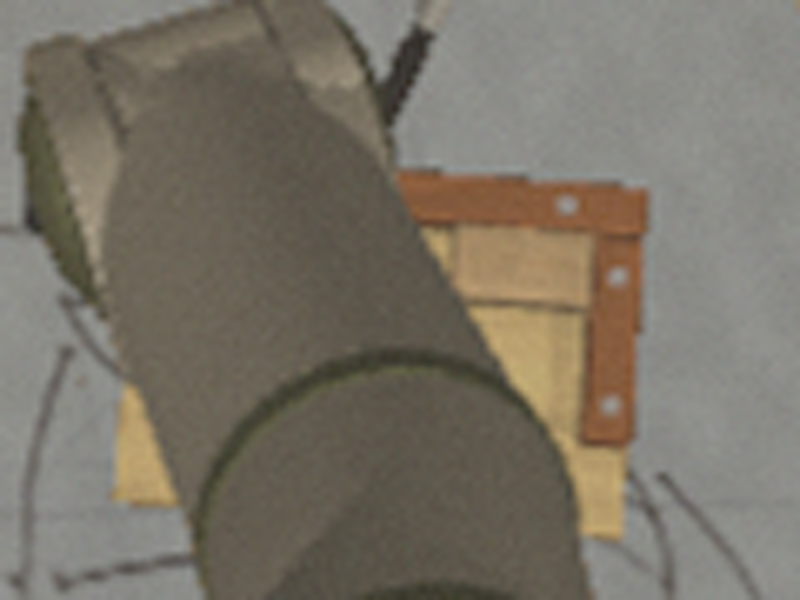

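```bash
python3 -m creep '[{"dx":0,"dy":-4,"dz":0,"roll":0,"grip":1},{"dx":0,"dy":-4,"dz":0,"roll":0,"grip":1},{"dx":0,"dy":-4,"dz":0,"roll":0,"grip":1},{"dx":0,"dy":-2,"dz":-1,"roll":0.5,"grip":1},{"dx":0,"dy":0,"dz":-2,"roll":0,"grip":1},{"dx":0,"dy":0,"dz":-1,"roll":0,"grip":1},{"dx":0,"dy":0,"dz":0,"roll":0,"grip":1},{"dx":0,"dy":0,"dz":0,"roll":0,"grip":1}]'; python3 -c "from h import *;st()"
```

```text
clock: 14.9
tool_pos: [0.6084, -0.2088, 0.0706]
ee_rot: [0.717, -0.694, 0.003, -0.069]
ft_force: [1.0, -0.2, 0.9]
width: 0.0
t 14.9 tcp [ 0.6084 -0.2088  0.0706] jaw deg 84.31 down [ 0.094  0.028 -0.995] F [ 1.  -0.2  0.9] w 0.0 j7 1.41
```

```bash
python3 -m creep '[{"dx":0.2,"dy":0.9,"dz":-1.2,"roll":0.5,"grip":1},{"dx":0,"dy":0.2,"dz":-1,"roll":0,"grip":1},{"dx":0,"dy":0,"dz":-0.3,"roll":0,"grip":1}]'; python3 -c "from h import *;st()
crop('side',280,190,120,90,'pics/s11.png')"
```

```text
clock: 15.2
tool_pos: [0.6117, -0.1952, 0.0455]
ee_rot: [0.717, -0.694, -0.002, -0.065]
ft_force: [-0.1, 0.0, 0.4]
width: 0.0001
t 15.2 tcp [ 0.6117 -0.1952  0.0455] jaw deg 85.0 down [ 0.096  0.029 -0.995] F [-0.1  0.   0.4] w 0.0001 j7 1.38
```

View pics/s11.png

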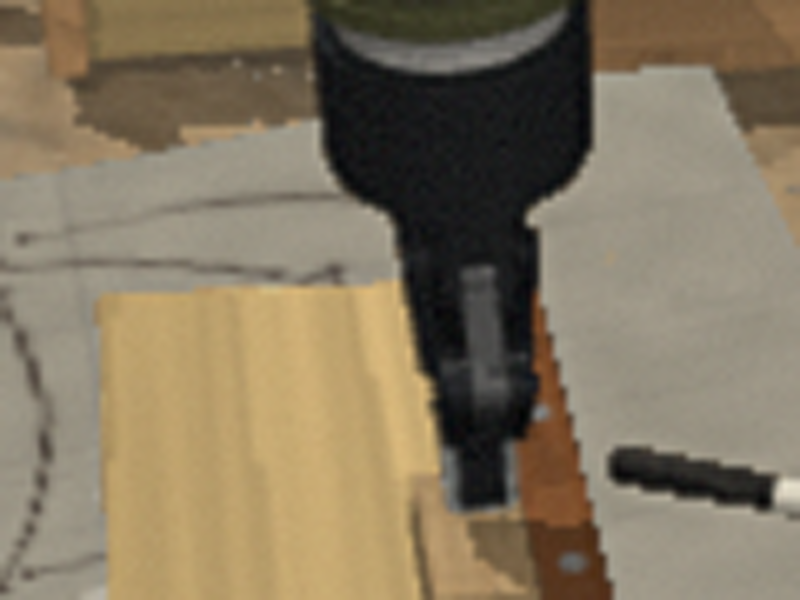

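```bash
python3 -m creep '[{"dx":-0.2,"dy":-0.4,"dz":-0.6,"roll":0,"grip":1},{"dx":0,"dy":0,"dz":-0.15,"roll":0,"grip":1}]'; python3 -c "from h import *;st()"; python3 -m creep '[{"dx":0,"dy":0,"dz":-0.12,"roll":0,"grip":1}]'; python3 -c "from h import *;st()"
```

```text
clock: 15.45
tool_pos: [0.6099, -0.1986, 0.0375]
ee_rot: [0.717, -0.694, -0.003, -0.064]
ft_force: [-0.5, -0.4, -0.4]
width: -0.0001
t 15.45 tcp [ 0.6099 -0.1986  0.0375] jaw deg 85.09 down [ 0.096  0.029 -0.995] F [-0.5 -0.4 -0.4] w -0.0001 j7 1.39
clock: 15.55
tool_pos: [0.6102, -0.1986, 0.0365]
ee_rot: [0.717, -0.694, -0.003, -0.065]
ft_force: [-3.9, 4.1, 19.1]
width: 0.0002
t 15.55 tcp [ 0.6102 -0.1986  0.0365] jaw deg 85.09 down [ 0.097  0.029 -0.995] F [-3.9  4.1 19.1] w 0.0002 j7 1.39
```

Contact on top. Now diagonal, gradually.

```bash
python3 -m creep '[{"dx":0.2,"dy":-0.05,"dz":-0.12,"roll":0,"grip":1}]'; python3 -c "from h import *;st()"; python3 -m creep '[{"dx":0.3,"dy":-0.07,"dz":-0.12,"roll":0,"grip":1}]'; python3 -c "from h import *;st()"
```

```text
clock: 15.65
tool_pos: [0.6104, -0.1986, 0.0363]
ee_rot: [0.717, -0.694, -0.002, -0.064]
ft_force: [-16.4, 5.1, 33.6]
width: -0.0004
t 15.65 tcp [ 0.6104 -0.1986  0.0363] jaw deg 85.08 down [ 0.094  0.03  -0.995] F [-16.4   5.1  33.6] w -0.0004 j7 1.39
clock: 15.75
tool_pos: [0.6104, -0.1986, 0.0364]
ee_rot: [0.717, -0.694, -0.0, -0.062]
ft_force: [-16.9, 5.1, 28.6]
width: 0.0001
t 15.75 tcp [ 0.6104 -0.1986  0.0364] jaw deg 85.07 down [ 0.089  0.029 -0.996] F [-16.9   5.1  28.6] w 0.0001 j7 1.39
```

```bash
python3 -m creep '[{"dx":0.4,"dy":-0.07,"dz":-0.1,"roll":0,"grip":1}]'; python3 -c "from h import *;st()"; python3 -m creep '[{"dx":0.45,"dy":-0.07,"dz":-0.08,"roll":0,"grip":1}]'; python3 -c "from h import *;st()"
```

```text
clock: 15.85
tool_pos: [0.6105, -0.1986, 0.0364]
ee_rot: [0.717, -0.694, 0.002, -0.06]
ft_force: [-15.3, 5.4, 23.2]
width: -0.0002
t 15.85 tcp [ 0.6105 -0.1986  0.0364] jaw deg 85.06 down [ 0.082  0.03  -0.996] F [-15.3   5.4  23.2] w -0.0002 j7 1.39
clock: 15.95
tool_pos: [0.6105, -0.1987, 0.0364]
ee_rot: [0.718, -0.694, 0.005, -0.057]
ft_force: [-15.9, 5.0, 20.7]
width: 0.0003
t 15.95 tcp [ 0.6105 -0.1987  0.0364] jaw deg 85.04 down [ 0.074  0.03  -0.997] F [-15.9   5.   20.7] w 0.0003 j7 1.39
```

```bash
python3 -m creep '[{"dx":0.65,"dy":-0.07,"dz":-0.09,"roll":0,"grip":1}]'; python3 -c "from h import *;st()"; python3 -m creep '[{"dx":0.75,"dy":-0.07,"dz":-0.09,"roll":0,"grip":1}]'; python3 -c "from h import *;st()"
```

```text
clock: 16.05
tool_pos: [0.6132, -0.199, 0.0364]
ee_rot: [0.717, -0.694, 0.008, -0.055]
ft_force: [-10.6, 2.1, 15.8]
width: -0.0002
t 16.05 tcp [ 0.6132 -0.199   0.0364] jaw deg 85.02 down [ 0.068  0.029 -0.997] F [-10.6   2.1  15.8] w -0.0002 j7 1.39
clock: 16.15
tool_pos: [0.6175, -0.1998, 0.0364]
ee_rot: [0.717, -0.695, 0.01, -0.053]
ft_force: [-8.9, 1.3, 15.1]
width: 0.0005
t 16.15 tcp [ 0.6175 -0.1998  0.0364] jaw deg 84.98 down [ 0.062  0.029 -0.998] F [-8.9  1.3 15.1] w 0.0005 j7 1.39
```

```bash
python3 -m creep '[{"dx":0,"dy":0,"dz":2,"roll":0,"grip":1},{"dx":0.5,"dy":0,"dz":3,"roll":0,"grip":1},{"dx":3,"dy":-0.5,"dz":0,"roll":0,"grip":1},{"dx":3,"dy":-0.5,"dz":0,"roll":0,"grip":1},{"dx":0,"dy":0,"dz":0,"roll":0,"grip":1},{"dx":0,"dy":0,"dz":0,"roll":0,"grip":1}]'; python3 -c "from h import *;st()
crop('side',280,190,120,90,'pics/s12.png')"
```

```text
clock: 16.75
tool_pos: [0.6832, -0.2117, 0.0904]
ee_rot: [0.717, -0.695, 0.011, -0.054]
ft_force: [-0.4, 0.7, -0.6]
width: 0.0001
t 16.75 tcp [ 0.6832 -0.2117  0.0904] jaw deg 84.85 down [ 0.062  0.028 -0.998] F [-0.4  0.7 -0.6] w 0.0001 j7 1.44
```

View pics/s12.png

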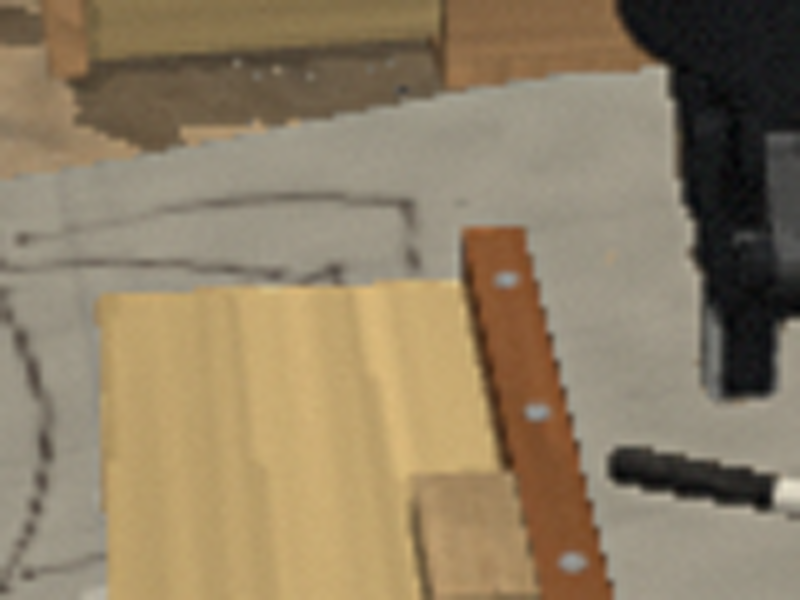

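```bash
python3 -c "
from h import *
print(cast('side',[(371.8,259.7)],.007), cast('top',[(335.5,210.5)],.007))
t=np.array([.668,-.2117,.015]);print(proj('side',t))"
```

```text
[[ 0.6728 -0.1388  0.007 ]] [[ 0.6716 -0.1368  0.007 ]]
[[378.6963 278.5801]]
```

```bash
python3 -m creep '[{"dx":-0.4,"dy":0,"dz":-3,"roll":0,"grip":1},{"dx":-0.4,"dy":0,"dz":-2.5,"roll":0,"grip":1},{"dx":0,"dy":0,"dz":-1,"roll":0,"grip":1},{"dx":0,"dy":0,"dz":0,"roll":0,"grip":1}]'; python3 -c "from h import *;st()"
```

```text
clock: 17.2
tool_pos: [0.6723, -0.2119, 0.0246]
ee_rot: [0.717, -0.695, 0.011, -0.054]
ft_force: [0.7, -0.3, -0.5]
width: 0.0002
t 17.2 tcp [ 0.6723 -0.2119  0.0246] jaw deg 84.82 down [ 0.062  0.027 -0.998] F [ 0.7 -0.3 -0.5] w 0.0002 j7 1.41
```

```bash
python3 -m creep '[{"dx":-0.4,"dy":0,"dz":-0.6,"roll":0,"grip":1},{"dx":-0.7,"dy":0,"dz":0,"roll":0,"grip":1},{"dx":-0.6,"dy":0,"dz":0,"roll":0,"grip":1}]'; python3 -c "from h import *;st()"; python3 -m creep '[{"dx":-0.7,"dy":0,"dz":0,"roll":0,"grip":1},{"dx":-0.7,"dy":0,"dz":0,"roll":0,"grip":1}]'; python3 -c "from h import *;st()"
```

```text
clock: 17.5
tool_pos: [0.6586, -0.2117, 0.0206]
ee_rot: [0.717, -0.695, 0.008, -0.057]
ft_force: [19.6, -1.6, -13.1]
width: 0.0003
t 17.5 tcp [ 0.6586 -0.2117  0.0206] jaw deg 84.86 down [ 0.071  0.027 -0.997] F [ 19.6  -1.6 -13.1] w 0.0003 j7 1.4
clock: 17.7
tool_pos: [0.6586, -0.2117, 0.0249]
ee_rot: [0.716, -0.694, -0.004, -0.067]
ft_force: [18.4, -1.9, -11.1]
width: 0.0003
t 17.7 tcp [ 0.6586 -0.2117  0.0249] jaw deg 84.99 down [ 0.1    0.027 -0.995] F [ 18.4  -1.9 -11.1] w 0.0003 j7 1.4
```

```bash
python3 -m creep '[{"dx":-0.8,"dy":0,"dz":-0.35,"roll":0,"grip":1},{"dx":-0.8,"dy":0,"dz":-0.35,"roll":0,"grip":1},{"dx":-0.8,"dy":0,"dz":-0.3,"roll":0,"grip":1},{"dx":-0.8,"dy":0,"dz":-0.3,"roll":0,"grip":1}]'; python3 -c "from h import *;st()"
```

```text
clock: 18.1
tool_pos: [0.6591, -0.2117, 0.0262]
ee_rot: [0.715, -0.693, -0.029, -0.089]
ft_force: [21.3, -1.7, -10.6]
width: -0.0002
t 18.1 tcp [ 0.6591 -0.2117  0.0262] jaw deg 85.32 down [ 0.168  0.024 -0.985] F [ 21.3  -1.7 -10.6] w -0.0002 j7 1.39
```

```bash
python3 -m creep '[{"dx":-0.8,"dy":0,"dz":-0.5,"roll":0,"grip":1},{"dx":-0.8,"dy":0,"dz":-0.5,"roll":0,"grip":1},{"dx":-0.8,"dy":0,"dz":-0.5,"roll":0,"grip":1},{"dx":-0.8,"dy":0,"dz":-0.5,"roll":0,"grip":1}]'; python3 -c "from h import *;st()"; python3 -m creep '[{"dx":-0.8,"dy":0,"dz":-0.5,"roll":0,"grip":1},{"dx":-0.8,"dy":0,"dz":-0.5,"roll":0,"grip":1},{"dx":-0.8,"dy":0,"dz":-0.5,"roll":0,"grip":1}]'; python3 -c "from h import *;st()"
```

```text
clock: 18.5
tool_pos: [0.66, -0.2118, 0.0261]
ee_rot: [0.712, -0.691, -0.056, -0.112]
ft_force: [13.3, -0.5, 10.6]
width: 0.0001
t 18.5 tcp [ 0.66   -0.2118  0.0261] jaw deg 85.69 down [ 0.238  0.02  -0.971] F [13.3 -0.5 10.6] w 0.0001 j7 1.37
clock: 18.8
tool_pos: [0.6605, -0.2118, 0.0269]
ee_rot: [0.709, -0.689, -0.077, -0.13]
ft_force: [14.3, -0.4, 8.1]
width: -0.0001
t 18.8 tcp [ 0.6605 -0.2118  0.0269] jaw deg 86.01 down [ 0.29   0.018 -0.957] F [14.3 -0.4  8.1] w -0.0001 j7 1.35
```

```bash
python3 -m creep '[{"dx":-0.8,"dy":0,"dz":-0.5,"roll":0,"grip":1},{"dx":-0.8,"dy":0,"dz":-0.5,"roll":0,"grip":1},{"dx":-0.8,"dy":0,"dz":-0.5,"roll":0,"grip":1},{"dx":-0.8,"dy":0,"dz":-0.5,"roll":0,"grip":1},{"dx":-0.8,"dy":0,"dz":-0.5,"roll":0,"grip":1}]'; python3 -c "from h import *;st()
crop('side',260,170,160,120,'pics/s13.png')"
```

```text
clock: 19.3
tool_pos: [0.6608, -0.2117, 0.028]
ee_rot: [0.705, -0.686, -0.102, -0.149]
ft_force: [19.5, -3.8, 4.0]
width: 0.0002
t 19.3 tcp [ 0.6608 -0.2117  0.028 ] jaw deg 86.57 down [ 0.35   0.014 -0.937] F [19.5 -3.8  4. ] w 0.0002 j7 0.28
```

View pics/s13.png

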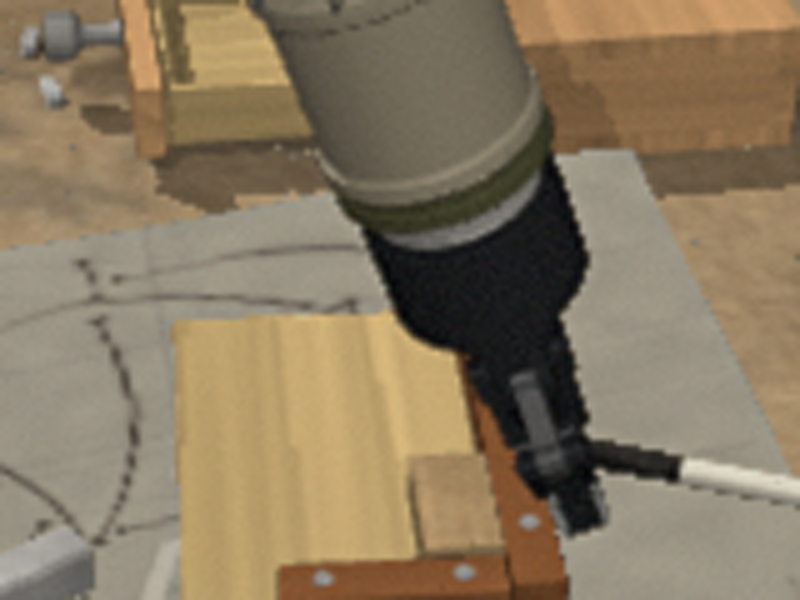

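```bash
python3 -m creep '[{"dx":0.7,"dy":0,"dz":0.5,"roll":0,"grip":1},{"dx":0,"dy":0,"dz":2,"roll":0,"grip":1},{"dx":0,"dy":0,"dz":2,"roll":0,"grip":1},{"dx":0,"dy":0,"dz":2,"roll":0,"grip":1},{"dx":0,"dy":0,"dz":0,"roll":0,"grip":1}]'; python3 -c "from h import *;s=st();print(s['joint_positions'])"
```

```text
clock: 19.85
tool_pos: [0.6704, -0.2117, 0.1017]
ee_rot: [0.703, -0.687, -0.107, -0.15]
ft_force: [0.6, 0.3, -0.1]
width: 0.0001
t 19.85 tcp [ 0.6704 -0.2117  0.1017] jaw deg 86.84 down [ 0.358  0.012 -0.933] F [ 0.6  0.3 -0.1] w 0.0001 j7 0.77
[ 0.6733  0.7156 -0.602   1.9958  1.0763  0.3135  0.7702]
```

```bash
python3 -m creep '[{"dx":-2,"dy":0.3,"dz":0,"roll":-0.8,"grip":1},{"dx":-2,"dy":0.4,"dz":0,"roll":-0.8,"grip":1},{"dx":-2,"dy":0.4,"dz":0,"roll":0,"grip":1},{"dx":-1.5,"dy":0,"dz":0,"roll":0,"grip":1},{"dx":0,"dy":0,"dz":-1,"roll":0,"grip":1},{"dx":0,"dy":0,"dz":0,"roll":0,"grip":1},{"dx":0,"dy":0,"dz":0,"roll":0,"grip":1}]'; python3 -c "from h import *;s=st();print(s['joint_positions'])"
```

```text
clock: 20.55
tool_pos: [0.5894, -0.2015, 0.0939]
ee_rot: [0.701, -0.688, -0.097, -0.162]
ft_force: [-0.5, 0.0, -0.0]
width: 0.0001
t 20.55 tcp [ 0.5894 -0.2015  0.0939] jaw deg 85.04 down [ 0.36   0.001 -0.933] F [-0.5  0.  -0. ] w 0.0001 j7 0.23
[ 0.5722  0.6274 -0.3994  2.191   1.5562  0.1281  0.2296]
```

```bash
python3 -m creep '[{"dx":0,"dy":0,"dz":-1,"roll":0,"grip":1},{"dx":0,"dy":0,"dz":-1,"roll":0,"grip":1},{"dx":0,"dy":0,"dz":0,"roll":0,"grip":1}]'; python3 -c "from h import *;s=st();print(s['joint_positions'],s['joint_vel'])"
```

```text
clock: 20.85
tool_pos: [0.5902, -0.2015, 0.0746]
ee_rot: [0.701, -0.688, -0.097, -0.162]
ft_force: [-0.5, -0.1, -0.1]
width: -0.0001
t 20.85 tcp [ 0.5902 -0.2015  0.0746] jaw deg 85.02 down [ 0.361  0.001 -0.933] F [-0.5 -0.1 -0.1] w -0.0001 j7 0.05
[ 0.6382  0.6813 -0.5006  2.1945  1.7505  0.2055  0.053 ] [-0.0222 -0.03    0.0315 -0.0096 -0.0644 -0.0398  0.0567]
```

```bash
python3 -m creep '[{"dx":0,"dy":0,"dz":-1,"roll":0,"grip":1},{"dx":0,"dy":0,"dz":-1,"roll":0,"grip":1},{"dx":0,"dy":0,"dz":0,"roll":0,"grip":1}]'; python3 -c "from h import *;s=st();print(s['joint_positions'])
crop('side',260,170,160,120,'pics/s14.png')"
```

```text
clock: 21.15
tool_pos: [0.5906, -0.2019, 0.0553]
ee_rot: [0.701, -0.688, -0.097, -0.162]
ft_force: [-0.2, -0.1, -0.1]
width: -0.0001
t 21.15 tcp [ 0.5906 -0.2019  0.0553] jaw deg 84.97 down [ 0.36   0.001 -0.933] F [-0.2 -0.1 -0.1] w -0.0001 j7 -0.03
[ 0.6825  0.7337 -0.5699  2.1972  1.8469  0.2704 -0.0259]
```

View pics/s14.png

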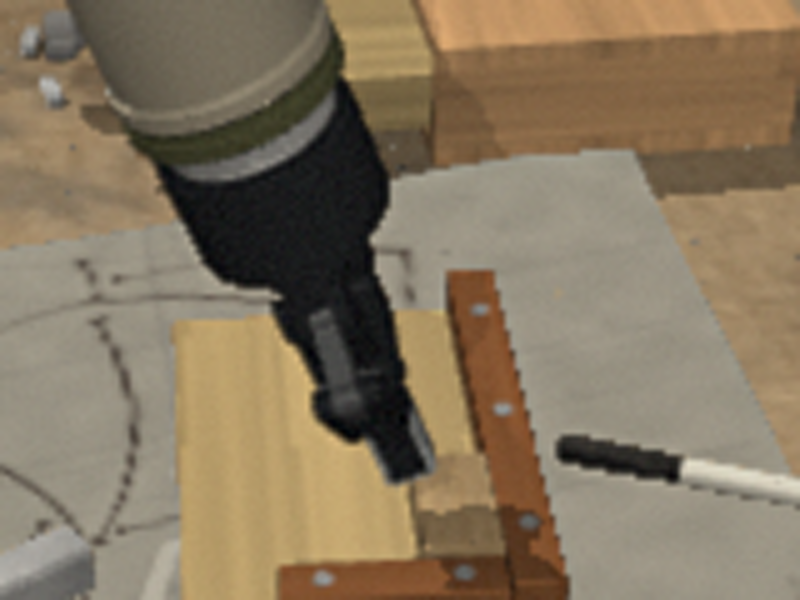

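```bash
python3 -m creep '[{"dx":0.3,"dy":0,"dz":-1,"roll":0,"grip":1},{"dx":0.3,"dy":0,"dz":-0.5,"roll":0,"grip":1},{"dx":0,"dy":0,"dz":0,"roll":0,"grip":1}]'; python3 -c "from h import *;s=st()"
```

```text
clock: 21.5
tool_pos: [0.5981, -0.202, 0.0415]
ee_rot: [0.7, -0.688, -0.097, -0.162]
ft_force: [0.4, 0.2, 0.5]
width: -0.0002
t 21.5 tcp [ 0.5981 -0.202   0.0415] jaw deg 85.0 down [ 0.362 -0.    -0.932] F [0.4 0.2 0.5] w -0.0002 j7 -0.06
```

```bash
python3 -m creep '[{"dx":0,"dy":0,"dz":-0.25,"roll":0,"grip":1},{"dx":0,"dy":0,"dz":-0.2,"roll":0,"grip":1}]'; python3 -c "from h import *;s=st()"; python3 -m creep '[{"dx":0.1,"dy":0,"dz":-0.12,"roll":0,"grip":1}]'; python3 -c "from h import *;s=st()"
```

```text
clock: 21.7
tool_pos: [0.5987, -0.2019, 0.0373]
ee_rot: [0.7, -0.688, -0.098, -0.163]
ft_force: [-7.3, -0.6, 19.5]
width: 0.0001
t 21.7 tcp [ 0.5987 -0.2019  0.0373] jaw deg 85.03 down [ 0.362 -0.001 -0.932] F [-7.3 -0.6 19.5] w 0.0001 j7 -0.07
clock: 21.8
tool_pos: [0.599, -0.2019, 0.037]
ee_rot: [0.7, -0.689, -0.098, -0.163]
ft_force: [-18.7, -0.2, 33.5]
width: -0.0002
t 21.8 tcp [ 0.599  -0.2019  0.037 ] jaw deg 85.04 down [ 0.363 -0.002 -0.932] F [-18.7  -0.2  33.5] w -0.0002 j7 -0.07
```

```bash
python3 -m creep '[{"dx":0.2,"dy":-0.04,"dz":-0.08,"roll":0,"grip":1}]'; python3 -c "from h import *;s=st()"; python3 -m creep '[{"dx":0.3,"dy":-0.06,"dz":-0.08,"roll":0,"grip":1}]'; python3 -c "from h import *;s=st()"
```

```text
clock: 21.9
tool_pos: [0.599, -0.2019, 0.0371]
ee_rot: [0.7, -0.689, -0.098, -0.162]
ft_force: [-19.2, 0.3, 27.7]
width: -0.0
t 21.9 tcp [ 0.599  -0.2019  0.0371] jaw deg 85.06 down [ 0.362 -0.002 -0.932] F [-19.2   0.3  27.7] w -0.0 j7 -0.07
clock: 22.0
tool_pos: [0.5991, -0.2019, 0.0371]
ee_rot: [0.7, -0.689, -0.097, -0.161]
ft_force: [-22.1, 0.7, 29.3]
width: 0.0003
t 22.0 tcp [ 0.5991 -0.2019  0.0371] jaw deg 85.07 down [ 0.36  -0.002 -0.933] F [-22.1   0.7  29.3] w 0.0003 j7 -0.06
```

```bash
python3 -m creep '[{"dx":0.4,"dy":-0.1,"dz":-0.06,"roll":0,"grip":1}]'; python3 -c "from h import *;s=st()"; python3 -m creep '[{"dx":0.45,"dy":-0.12,"dz":-0.05,"roll":0,"grip":1}]'; python3 -c "from h import *;s=st()"
```

```text
clock: 22.1
tool_pos: [0.5992, -0.2019, 0.037]
ee_rot: [0.7, -0.689, -0.096, -0.16]
ft_force: [-25.7, 2.1, 31.2]
width: -0.0001
t 22.1 tcp [ 0.5992 -0.2019  0.037 ] jaw deg 85.11 down [ 0.356 -0.001 -0.934] F [-25.7   2.1  31.2] w -0.0001 j7 -0.05
clock: 22.2
tool_pos: [0.5992, -0.202, 0.037]
ee_rot: [0.701, -0.689, -0.095, -0.158]
ft_force: [-26.3, 2.8, 32.1]
width: 0.0001
t 22.2 tcp [ 0.5992 -0.202   0.037 ] jaw deg 85.14 down [ 0.353  0.    -0.936] F [-26.3   2.8  32.1] w 0.0001 j7 -0.04
```

```bash
python3 -m creep '[{"dx":0.45,"dy":-0.15,"dz":0.0,"roll":0,"grip":1}]'; python3 -c "from h import *;s=st()"; python3 -m creep '[{"dx":0.45,"dy":-0.18,"dz":0.02,"roll":0,"grip":1}]'; python3 -c "from h import *;s=st()"
```

```text
clock: 22.3
tool_pos: [0.5992, -0.202, 0.0372]
ee_rot: [0.702, -0.689, -0.094, -0.156]
ft_force: [-21.3, 3.0, 20.9]
width: -0.0002
t 22.3 tcp [ 0.5992 -0.202   0.0372] jaw deg 85.19 down [ 0.348  0.002 -0.937] F [-21.3   3.   20.9] w -0.0002 j7 -0.02
clock: 22.4
tool_pos: [0.5992, -0.202, 0.0373]
ee_rot: [0.703, -0.688, -0.092, -0.154]
ft_force: [-19.0, 3.5, 16.7]
width: -0.0001
t 22.4 tcp [ 0.5992 -0.202   0.0373] jaw deg 85.26 down [ 0.344  0.005 -0.939] F [-19.    3.5  16.7] w -0.0001 j7 -0.0
```

```bash
python3 -m creep '[{"dx":0.5,"dy":-0.18,"dz":-0.03,"roll":0,"grip":1}]'; python3 -c "from h import *;s=st()
crop('side',280,190,120,90,'pics/s15.png');im=imaging.grab_frame('top');cv2.imwrite('pics/t15.png',im[:,:,::-1]);cv2.imwrite('pics/s15f.png',imaging.grab_frame('side')[:,:,::-1]);st()"
```

```text
clock: 22.5
tool_pos: [0.5993, -0.202, 0.0369]
ee_rot: [0.704, -0.688, -0.091, -0.152]
ft_force: [-26.5, 4.4, 32.0]
width: -0.0001
t 22.5 tcp [ 0.5993 -0.202   0.0369] jaw deg 85.32 down [ 0.339  0.007 -0.941] F [-26.5   4.4  32. ] w -0.0001 j7 0.01
t 22.65 tcp [ 0.5992 -0.202   0.037 ] jaw deg 85.32 down [ 0.339  0.007 -0.941] F [-24.8   2.4  26.8] w -0.0001 j7 0.01
```

View pics/s15.png

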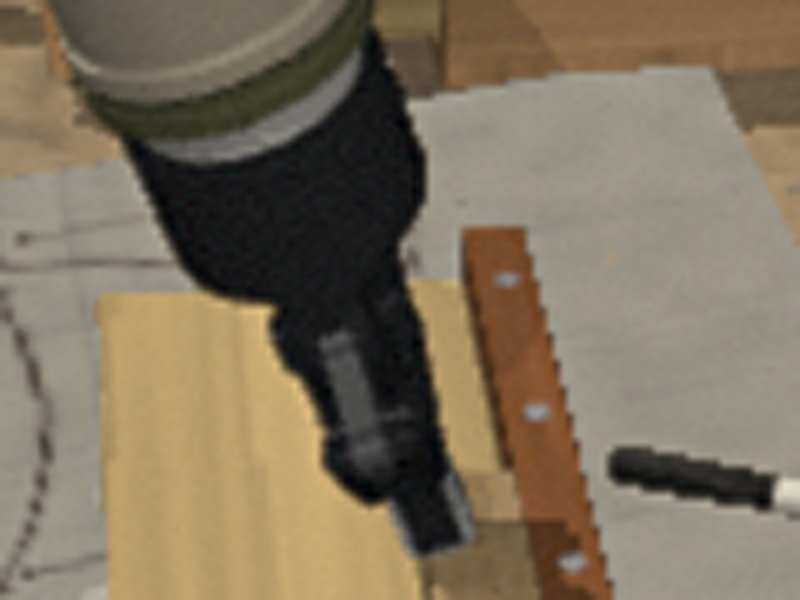

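View pics/t15.png

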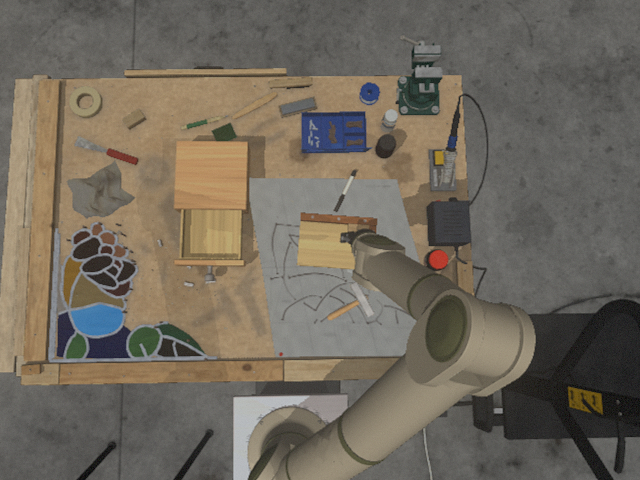

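View pics/s15f.png

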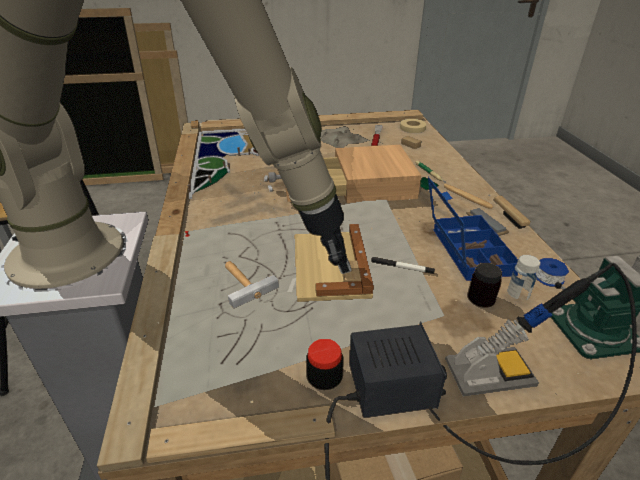

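```bash
python3 - <<'E'
from h import *
a=cv2.imread("pics/top0.png").astype(float);b=cv2.imread("pics/t15.png").astype(float)
def edge(im,r0,r1,cols):
    p=im[r0:r1,cols].sum(2).mean(1); g=np.abs(np.diff(p)); return p.round(0),g
for im,r0,r1,n in((a,208,228,"t0"),(b,252,275,"t15")):
    for cols in(slice(182,203),slice(218,240)):
        p,g=edge(im,r0,r1,cols);print(n,r0,p)
E
```

```text
t0 208 [384. 326. 307. 294. 362. 344. 392. 440. 449. 447. 451. 326. 266. 290.
 290. 273. 263. 263. 261. 260.]
t0 208 [421. 332. 312. 309. 330. 362. 325. 411. 449. 446. 451. 385. 302. 278.
 328. 329. 315. 312. 309. 305.]
t15 252 [357. 309. 284. 287. 283. 345. 333. 287. 377. 421. 423. 417. 369. 281.
 326. 345. 340. 335. 339. 342. 345. 340. 344.]
t15 252 [448. 384. 332. 315. 309. 338. 352. 285. 407. 449. 444. 442. 458. 345.
 305. 334. 340. 343. 349. 350. 354. 359. 368.]
```

```bash
python3 -c "
from h import *
a=cast('top',[(192,218.82),(228.5,219.26)],.058);b=cast('top',[(192,264.15),(228.5,264.76)],.058);print(a,b,a-b)
u=cast('top',[(211,208.6)],.07);print(u)
c=cast('top',[(192,264.15+1)],.058);print(c)"
```

```text
[[0.6431 0.2683 0.058 ]
 [0.6404 0.1664 0.058 ]] [[0.5156 0.2663 0.058 ]
 [0.5124 0.1655 0.058 ]] [[0.1275 0.0021 0.    ]
 [0.128  0.0009 0.    ]]
[[0.669  0.2133 0.07  ]]
[[0.5129 0.2662 0.058 ]]
```

```bash
python3 -c "from h import *;st();robot.sign_off();st()"
```

```text
t 22.65 tcp [ 0.5992 -0.202   0.037 ] jaw deg 85.32 down [ 0.339  0.007 -0.941] F [-24.8   2.4  26.8] w -0.0001 j7 0.01
the job is handed in; nothing more can be done
the job is handed in; nothing more can be done
```

The job is handed in at 22.65 s, with the arm still pushing the block diagonally into the corner of the bench hook.

- **Drawer:** I pulled it out by the knob until it hit its stop, with about 29 N on the pull. The later picture gives about 127.7 mm of travel from where it started. The gripper moved 128–129 mm, so the two agree to within about 1.3 mm. The drawer's starting opening was only estimated (about 14 mm), so "at the stop" rests on that contact and on this agreement.
- **Block:** I gripped it by its ends and laid it flat on the board. I slid it against the fence, then pushed its left end until it met the stop at about 18 N. After that push, both views showed it seated in the corner. In the last pictures the gripper hides part of the block, and what is visible shows no gap.
- **Final push:** My first try, pressing on the top with a nearly upright tool, failed because the fingertip slid about 7 mm across the block. I then braced the fingers against the fence's far face to tilt the tool about 20° and pushed on the block's near top edge.
- **Last reading:** The push was 24.8 N towards the fence, 26.8 N down and 2.4 N towards the stop, with no slipping. I cannot measure how the load splits between board, fence and stop.
- **Bystanders:** In the last pictures the hammer, marker and jar look unmoved; I compared them by eye only.

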